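# Set up the restoration bench: clamp a carved block and hang up the caddies

### The job

Get the bench ready for stripping the carved block: holding its red thumb release down, slide the blue stop fully back, tip the standing block over by pushing it high on its rosette side (do not lift it) so that it lies on the jig with the rosette up, then, again with the release held, slide the stop up until the block is held snugly and squarely against the side fence with the stop locked again. Hang every hardware caddy on the bench upright by its bar across a double hook of the rack, one caddy to a hook, before, between or after these steps. Leave the jar, screwdriver and cork block where they are.

Things in the scene. Friction and masses are not known exactly. Their poses are not given: they have to be found in the camera images.
- jig: Fixed plywood jig, board 260 mm (x) by 320 mm (y, -170 to +150). Origin on the bench; board top 24 mm higher. x points away from the robot, y left, bar a small yaw. Side fence on +y: inner face at y = 130 mm, top 69 mm above origin. Low back lip: inner face x = 111 mm, top 44 mm. A track along y at x = 30 mm carries the blue stop.
- stop (a joint): Blue sliding stop (m): 0 fully back (-y end), grows towards the fence, 0.19 at most. Its front face (90 mm wide, centred on jig x = 30 mm, top 75 mm above the bench) is at jig y = value - 85 mm; value 0.145 when the 70 mm wide block is snug against the fence. Locked by teeth every 12 mm (one locks at 0.142 to 0.148) unless the release is down; then 1 N plus 12 N per m/s.
- release (a joint): Red thumb release (m): 0 up, 0.008 fully down; springs back. Takes 4 N to start, 8 N fully down. Its pawl frees the stop from 3.5 mm on: hold it 4.5 to 7 mm down while sliding. Let go between two notches it rests on a tooth at about 3 mm until the stop reaches the next notch, where it comes fully up and locks (with up to 6 mm of play).
- release_top (a point): Centre of the top of the red thumb release, a pad 42 mm (jig x) by 44 mm (jig y) riding in the stop, 40 mm behind the stop's front face, 58 mm above the bench when up. It lies in a well 50 mm long (jig y) between two walls of the stop that stand 16 mm above it, open at the x sides; shut fingertips fit in, press it down and push a wall along.
- block_center (a point): Centre of a light-wood plinth block, 45 mm (x) by 70 mm (y) by 130 mm (z, standing height). It starts standing on the near part of the jig, nearly square to it. Its -x face, towards the robot, bears the dark round rosette. Pushed away from the robot near the top it turns over its far bottom edge and lies rosette up, 45 mm high, 70 mm wide, its length along jig x.
- block: The plinth block, about 0.26 kg (varies): origin at the centre of its foot, axes as for its centre.
- rack: Fixed rack, origin on the bench under the front of its cross beam (top 203 mm high, x = 0 to 22 mm). Three double hooks point to its -x, towards the robot: each is two level steel prongs 8 mm thick, centres 48 mm apart, upper side 194 mm high, out to x = -112 mm, with upturned ends reaching 218 mm high at x = -118 mm. Nothing is above it.
- hook1 (a point): The right-hand (-y) double hook: midway between its two prongs, level with their upper side, 80 mm out from the beam, 125 mm from the next hook. Axes as the rack's. A hung caddy's bar lies across both prongs, parallel to the beam (fingers fit between the prongs), its centre 6 mm above this point.
- hook2 (a point): The middle double hook: midway between its two prongs, level with their upper side, 80 mm out from the beam, 125 mm from the next hook. Axes as the rack's. A hung caddy's bar lies across both prongs, parallel to the beam (fingers fit between the prongs), its centre 6 mm above this point.
- hook3 (a point): The left-hand (+y) double hook: midway between its two prongs, level with their upper side, 80 mm out from the beam, 125 mm from the next hook. Axes as the rack's. A hung caddy's bar lies across both prongs, parallel to the beam (fingers fit between the prongs), its centre 6 mm above this point.
- caddy1_bar (a point): Red sheet-metal caddy: centre of its straight wooden carrying bar, 115 mm above the underside. The bar runs along the caddy's y, 98 mm long, 12 x 12 mm thick, on two flat upright end legs; the space under it is 67 mm high and 92 mm long. Caddy z is up. Grasp the bar's middle from above, closing along the caddy's x. May be absent (None).
- caddy1: Red open-topped hardware caddy, origin at the centre of its underside; tray 60 mm (x) by 100 mm (y) by 42 mm high, about 0.2 kg (varies). May be absent (None).
- caddy2_bar (a point): Yellow sheet-metal caddy: centre of its straight wooden carrying bar, 115 mm above the underside. The bar runs along the caddy's y, 98 mm long, 12 x 12 mm thick, on two flat upright end legs; the space under it is 67 mm high and 92 mm long. Caddy z is up. Grasp the bar's middle from above, closing along the caddy's x. May be absent (None).
- caddy2: Yellow open-topped hardware caddy, origin at the centre of its underside; tray 60 mm (x) by 100 mm (y) by 42 mm high, about 0.2 kg (varies). May be absent (None).
- caddy3_bar (a point): Green sheet-metal caddy: centre of its straight wooden carrying bar, 115 mm above the underside. The bar runs along the caddy's y, 98 mm long, 12 x 12 mm thick, on two flat upright end legs; the space under it is 67 mm high and 92 mm long. Caddy z is up. Grasp the bar's middle from above, closing along the caddy's x. May be absent (None).
- caddy3: Green open-topped hardware caddy, origin at the centre of its underside; tray 60 mm (x) by 100 mm (y) by 42 mm high, about 0.2 kg (varies). May be absent (None).
- jar: Bystander: amber glass jar with a steel lid, 64 mm across, 85 mm high, origin under its centre. Leave alone.
- driver: Bystander: screwdriver with a red handle, 200 mm long, lying on the bench left of the rack, origin at its middle. Leave alone.
- sander: Bystander: cork sanding block 60 x 110 x 30 mm, origin under its centre. Leave alone.
Things that resemble listed ones, but are neither listed nor needed, are in the scene too. What is shaped like the block but purple is not meant.

How it is judged:
By the outcome, as a careful person would: the job done as asked, in the order asked, and still so for the second after the job is handed in, with the robot touching nothing.
Of caddy1, caddy2, caddy3 only 2 to 3 are there at a start; the rules pass over those that are not, and their reading is None.
At some moment in a run one of caddy1, caddy2, caddy3 may be knocked a few centimetres aside while the robot is not near it.
It also fails if it takes over 200 s, if anything falls off the work surface, if the arm or the gripper's body presses on something with over 40 N, if the wrist force passes 120 N, or if a joint passes its speed limit or range.

### The arm

A 6-joint arm with a two-finger parallel gripper is mounted at the origin on the work surface. World frame = base frame: x ahead of the robot, y to its left, z up, the work surface at z = 0. Lengths are in m, angles in rad, forces in N, time in s.
With the tool pointing down it reaches from about 0.375 to 0.975 m from the base axis. Payload 3.8 kg.
Tool frame: the origin (TCP) lies midway between the tips of the shut fingers; the grasp point (between the pads) lies 19 mm behind it; z points along the fingers, y is the direction in which the jaws open and shut (so a half turn about z gives the same grasp; the last joint's range is limited). The gripper opens to 85 mm and grips with 20 to 120 N. Pads are 22 mm wide; open, the fingers measure 114 mm over their backs; the gripper's body (76 mm by 85 mm) begins 54 mm behind the grasp point. The pads swing forward as they close: fully open they stand 13 mm farther back than shut.
Start: joints at [-0.037, 0.264, 1.604, -0, 1.274, -0.037], TCP at [0.675, -0, 0.231] pointing down, gripper open.
Joint ranges: [-2.63, 2.63], [-0.94, 2.18], [0.31, 2.57], [-1.31, 4.45], [0, 2.66], [-2.55, 2.55]. Speed limits (rad/s): [2.57, 2.57, 3.14, 3.14, 3.14, 3.14].

### API

Orientations are given as a unit quaternion [x, y, z, w].
In Python, from cell import status, grab_frame, manip, models gives the robot as it stands.
- The arm moves only by the shell command python3 -m pendant 'ROWS' [FORCE]. ROWS is JSON, a list of rows, each an object with "linear": the shift along the tool's x, y, z in m, a list of three; "delta_rot": the turn, a rotation vector about the tool's x, y, z in degrees, a list of three; "jaw": the closure, from 0 (fully open) to 1 (shut). In form: [{"linear": [tx, ty, tz], "delta_rot": [ax, ay, az], "jaw": jaw}, ...]. A call has 1 to 8 rows; each row is the pose to reach, as a shift and turn from the pose measured when the call began, along the tool's axes at that moment; what a row does not reach only later rows make up. A row lasts 1/10 s, in which the tool goes at most 50 mm and 8.59 degrees, less where a joint would pass 70% of its speed; a pose out of reach is approached as far as the arm can. A call with a gripper value outside its range is refused whole. The fingers move at their own pace and stop on an object; FORCE is the grip in N (left out, the last holds). Time passes only in rows, so rows that repeat a pose let the fingers close. It gives the time, the measured TCP pose, the force and the opening at its end, in the units of the state.
- status.get_state(): the state, without advancing time (a new reading comes with each control period).
- grab_frame(name): name is "scene" or "side" or "wrist"; returns a dict with "image" (384x512x3 uint8, red, green, blue), "z_map" (384x512 float32, m along the optical axis (not along the pixel's ray), 0 where there is no reading), "camera_matrix" (3x3 intrinsics, pixels), "R" (3x3) and "t" (3): a world point X has camera coordinates R X + t. Camera axes: x right, y down, z forward; pixel columns grow to the right and rows downward; lengths in m; the calibration is good to about 2 mm. The wrist camera is an equidistant fisheye: a pixel r from the principal point sees the ray r / f radians off the axis. A picture is of the moment at which its call begins.
- manip.finish_job(): hands the job in, once; it reports no verdict.
Trained networks look in a picture, given as the dict that the camera call returned (one of the last four; its "shot" number tells which), for a name from the list of things; names that differ only in an ending like _2 or _b are one class to them, and where a whole thing is asked for, a point or a joint stands for the part that bears it (a point fixed in the world has none). Each returns a list of dicts, best first, with "conf" (0 to 1); they miss things now and then, are a little off and sometimes report something else, mostly with a low value. They report only what shows in the picture. A call takes as long as a camera call. They do not tell look-alikes from the thing itself.
- models.spot_in(picture, thing): "position" ([x, y, z] in m, in world coordinates, good to about 4 mm: the middle of the surface that is visible of it).
- models.cut_out(picture, thing): "region" (384x512 bool, what is visible of it).
- models.tip_of(picture, thing): "position" ([x, y, z] in m, in world coordinates, good to about 4 mm: a listed point, or the origin of a listed thing).
The state is a dict: "time": time; "joint_pos": joint angles; "joint_velocities": joint speeds; "tau": joint torques, N m; "tool_pos": TCP position; "eef_rot": TCP orientation; "force": force on the tool from outside, world axes, zero at the start; "moment": the same for the moment, N m; "opening": opening from 0.0 (shut) to 1.0 (fully open).
Only numpy, scipy, OpenCV 4.12 (cv2) and the standard library are available. Lean on these libraries where they do the work, as an engineer would, in place of code of your own. Each camera call takes 0.05 s, during which the arm holds its last target.

## Working session

There is one attempt and no reset: what is moved stays moved. The work goes in short steps, Python scripts to look and compute and a shell command to move; the robot and the scene stay as the last step left them, time stands still between calls to the robot, and variables do not carry over. Pictures are saved under pics/ and viewed, and the job is handed in when it is done.

```bash
ls; mkdir -p pics; cat > h.py <<'E'
import numpy as np, cv2
from cell import status, grab_frame, manip, models
from scipy.spatial.transform import Rotation as Rn
def save(p,n): cv2.imwrite('pics/'+n+'.png',cv2.cvtColor(p['image'],cv2.COLOR_RGB2BGR))
def st():
    s=status.get_state(); print('t',round(s['time'],2),'tcp',np.round(s['tool_pos'],4),'q',np.round(s['eef_rot'],4),'F',np.round(s['force'],1),'op',round(s['opening'],3),'J',np.round(s['joint_pos'],3)); return s
def totool(target, s=None):
    s=s or status.get_state(); return Rn.from_quat(s['eef_rot']).inv().apply(np.array(target)-s['tool_pos'])
E
python3 - <<'E'
from h import *
s=st(); print(Rn.from_quat(s['eef_rot']).as_matrix().round(3))
for n in ['scene','side','wrist']:
    p=grab_frame(n); save(p,n+'0')
    for th in ['jig','stop','release_top','block_center','rack','hook1','hook2','hook3','caddy1_bar','caddy2_bar','caddy3_bar','caddy1','caddy2','caddy3','jar','driver','sander']:
        try: print(n,th,[(np.round(d['position'],3).tolist(),round(d['conf'],2)) for d in models.tip_of(p,th)][:3])
        except Exception as e: print(n,th,e)
E
```

```text
pics
t 0.0 tcp [0.6743 0.     0.23  ] q [ 0.7071  0.7071 -0.0008 -0.0008] F [ 0.2  0.1 -0.3] op 1.002 J [-0.037  0.265  1.605  0.     1.274 -0.037]
[[-0.     1.    -0.002]
 [ 1.     0.     0.   ]
 [ 0.    -0.002 -1.   ]]
scene jig [([0.507, -0.24, 0.001], 0.77), ([0.696, 0.176, 0.0], 0.17)]
scene stop it knows: block, block_center, caddy, caddy1_bar, caddy2_bar, caddy3_bar, driver, hook, jar, jig, rack, release_top, sander
scene release_top [([0.536, -0.258, 0.052], 0.73), ([0.62, 0.16, 0.193], 0.15)]
scene block_center [([0.432, -0.194, 0.088], 0.76), ([0.276, -0.29, 0.062], 0.65), ([0.742, -0.183, -0.001], 0.42)]
scene rack [([0.698, 0.174, 0.002], 0.58)]
scene hook1 [([0.603, 0.287, 0.195], 0.96), ([0.617, 0.161, 0.189], 0.9), ([0.632, 0.038, 0.19], 0.78)]
scene hook2 [([0.603, 0.287, 0.195], 0.96), ([0.617, 0.161, 0.189], 0.9), ([0.632, 0.038, 0.19], 0.78)]
scene hook3 [([0.603, 0.287, 0.195], 0.96), ([0.617, 0.161, 0.189], 0.9), ([0.632, 0.038, 0.19], 0.78)]
scene caddy1_bar [([0.429, 0.044, 0.118], 0.91)]
scene caddy2_bar [([0.469, 0.328, 0.114], 0.75), ([0.62, 0.162, 0.19], 0.
[... 2028 characters left out ...]
block_center [([0.278, -0.296, 0.063], 0.87)]
wrist rack [([0.699, 0.173, -0.002], 0.6)]
wrist hook1 [([0.443, 0.187, 0.114], 0.34)]
wrist hook2 [([0.443, 0.187, 0.114], 0.34)]
wrist hook3 [([0.443, 0.187, 0.114], 0.34)]
wrist caddy1_bar [([0.424, 0.036, 0.112], 0.69)]
wrist caddy2_bar [([0.505, -0.242, -0.002], 0.6)]
wrist caddy3_bar [([0.44, 0.186, 0.116], 0.82), ([0.438, 0.185, -0.008], 0.53)]
wrist caddy1 [([0.438, 0.184, -0.002], 0.71), ([0.43, 0.04, 0.001], 0.58)]
wrist caddy2 [([0.438, 0.184, -0.002], 0.71), ([0.43, 0.04, 0.001], 0.58)]
wrist caddy3 [([0.438, 0.184, -0.002], 0.71), ([0.43, 0.04, 0.001], 0.58)]
wrist jar [([0.744, -0.178, -0.001], 0.64)]
wrist driver []
wrist sander []
```

View pics/scene0.png

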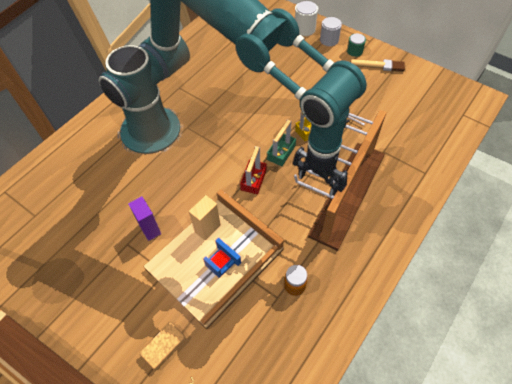

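View pics/side0.png

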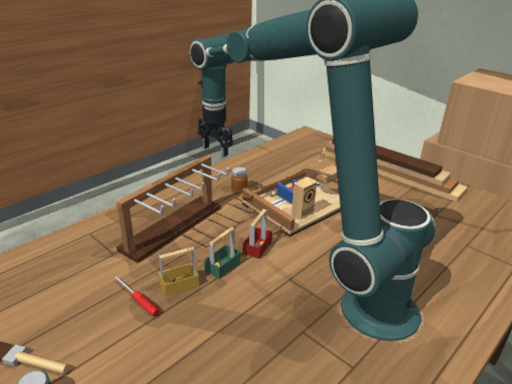

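View pics/wrist0.png

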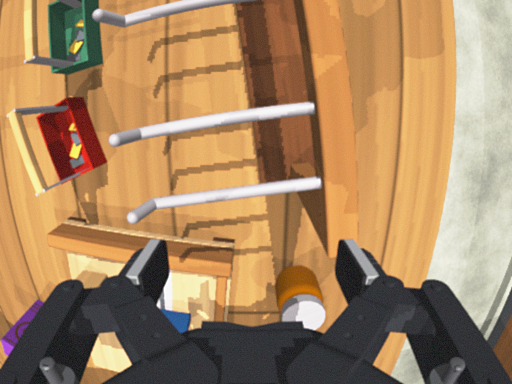

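```bash
cat >> h.py <<'E'
def cloud(p):
    K=p['camera_matrix'];z=p['z_map'];v,u=np.mgrid[0:z.shape[0],0:z.shape[1]]
    x=(u-K[0,2])/K[0,0]*z;y=(v-K[1,2])/K[1,1]*z
    X=np.stack([x,y,z],-1)-p['t']
    W=X@p['R']; W[z<=0]=np.nan; return W
def rect(P):
    r=cv2.minAreaRect((P[:,:2]*1000).astype(np.float32)); return np.round(r[0],1),np.round(r[1],1),round(r[2],1)
def sel(W,img,c,r,zlo,zhi):
    m=(np.hypot(W[...,0]-c[0],W[...,1]-c[1])<r)&(W[...,2]>zlo)&(W[...,2]<zhi)
    return W[m],img[m]
E
python3 - <<'E'
from h import *
for n in ['scene','side']:
    p=grab_frame(n);W=cloud(p);I=p['image'].astype(int)
    for nm,c in [('red',(.43,.04)),('green',(.439,.186)),('yellow',(.468,.33))]:
        P,_=sel(W,I,c,.075,.108,.13)
        if len(P)>10:
            m=np.median(P,0);d=P[:,:2]-P[:,:2].mean(0);w,v=np.linalg.eigh(d.T@d);a=v[:,1];a=a*np.sign(a[1]);
            print(n,nm,len(P),rect(P),'z',P[:,2].max().round(3),'baryaw',np.degrees(np.arctan2(-a[0],a[1])).round(1))
    P,_=sel(W,I,(.432,-.194),.07,.145,.17); print(n,'block top',len(P),rect(P) if len(P)>3 else '', np.median(P[:,2]) if len(P) else '')
    P,c=sel(W,I,(.505,-.24),.26,.058,.074);
    print('fence',rect(P[(P[:,1]>-.19)]) if len(P) else '')
    P,c=sel(W,I,(.505,-.24),.26,.018,.03); m=(c[:,0]>c[:,2]+20); print('board',m.sum(),rect(P[m]))
    P,c=sel(W,I,(.505,-.24),.26,.03,.085); m=(c[:,2]>c[:,0]+50)&(c[:,2]>c[:,1]+40)&(P[:,0]>.46); print('blue',m.sum(),rect(P[m]),P[m][:,2].max())
    m=(c[:,0]>c[:,1]+110)&(c[:,0]>c[:,2]+110); print('red',m.sum(),rect(P[m]) if m.sum()>5 else '',P[m].mean(0) if m.sum() else '')
E
```

```text
scene red 134 (array([429.4,  40.3]), array([ 18. , 100.7]), 20.2) z 0.127 baryaw 18.9
scene green 120 (array([438.4, 187.2]), array([ 15.8, 102.2]), 7.4) z 0.127 baryaw 6.7
scene yellow 13 (array([451.5, 285.6]), array([ 5.9, 20.4]), 66.4) z 0.126 baryaw 60.7
scene block top 382 (array([ 431.2, -194.1]), array([71.7, 46.3]), 85.1) 0.15408739442916233
fence (array([ 545.7, -146.7]), array([164.8, 331.5]), 61.8)
board 6058 (array([ 498.1, -242.8]), array([405.8, 405. ]), 58.0)
blue 324 (array([ 534.3, -256.8]), array([76.8, 87.8]), 83.5) 0.08169395993771017
red 204 (array([ 508.2, -132.4]), array([ 48.4, 302. ]), 11.5) [ 0.53014036 -0.23969846  0.05467283]
side red 108 (array([426.8,  42.9]), array([ 16.4, 101.5]), 18.3) z 0.123 baryaw 18.4
side green 146 (array([438.5, 186.1]), array([ 17. , 101.8]), 6.9) z 0.122 baryaw 6.2
side yellow 183 (array([467. , 332.7]), array([97. , 19.8]), 68.2) z 0.122 baryaw -20.1
side block top 163 (array([ 429. , -192.2]), array([75.6, 50. ]), 86.5) 0.15015897598788228
fence (array([ 548. , -155.5]), array([188.6, 351.6]), 62.1)
board 1414 (array([ 496.9, -243.4]), array([428. , 369.5]), 63.5)
blue 184 (array([ 555.8, -246.4]), array([ 63.4, 123. ]), 32.4) 0.07543778235362307
red 6 (array([ 546.4, -271.9]), array([ 6.8, 20.9]), 12.5) [ 0.54553522 -0.26945888  0.05199778]
```

```bash
python3 -m pendant '[{"linear":[-0.043,-0.023,0.01],"delta_rot":[0,0,6.5],"jaw":1},{"linear":[-0.086,-0.046,0.02],"delta_rot":[0,0,6.5],"jaw":1},{"linear":[-0.129,-0.069,0.03],"delta_rot":[0,0,6.5],"jaw":1},{"linear":[-0.172,-0.092,0.04],"delta_rot":[0,0,6.5],"jaw":1},{"linear":[-0.215,-0.115,0.05],"delta_rot":[0,0,6.5],"jaw":1},{"linear":[-0.258,-0.138,0.06],"delta_rot":[0,0,6.5],"jaw":1},{"linear":[-0.258,-0.138,0.08],"delta_rot":[0,0,6.5],"jaw":1},{"linear":[-0.258,-0.138,0.08],"delta_rot":[0,0,6.5],"jaw":1}]'
python3 - <<'E'
from h import *
st()
for n in ['scene','side','wrist']:
    p=grab_frame(n); save(p,n+'1')
    for th in ['jig','release_top','block_center','block']:
        print(n,th,[(np.round(d['position'],3).tolist(),round(d['conf'],2)) for d in models.tip_of(p,th)][:3])
p=grab_frame('scene');W=cloud(p);I=p['image'].astype(int)
P,c=sel(W,I,(.505,-.24),.26,.03,.085); m=(c[:,2]>c[:,0]+50)&(c[:,2]>c[:,1]+40)&(P[:,0]>.46); print('blue',m.sum(),rect(P[m]),P[m][:,2].max())
E
```

```text
time: 3.45
tool_pos: [0.5342, -0.2585, 0.1485]
eef_rot: [0.747, 0.665, -0.001, -0.003]
force: [-0.2, 0.4, -0.3]
opening: 0.002
t 3.45 tcp [ 0.5342 -0.2585  0.1485] q [ 0.7471  0.6647 -0.0008 -0.0025] F [-0.2  0.4 -0.3] op 0.002 J [-0.493  0.18   1.865  0.     1.103 -0.376]
scene jig [([0.509, -0.244, -0.002], 0.57)]
scene release_top [([0.533, -0.26, 0.051], 0.56), ([0.43, -0.194, 0.091], 0.24)]
scene block_center [([0.276, -0.293, 0.064], 0.83), ([0.431, -0.193, 0.089], 0.67)]
scene block [([0.432, -0.198, 0.026], 0.7), ([0.698, 0.173, -0.0], 0.6)]
side jig [([0.503, -0.238, 0.004], 0.85)]
side release_top [([0.624, 0.159, 0.195], 0.24)]
side block_center [([0.432, -0.193, 0.09], 0.95), ([0.272, -0.292, 0.062], 0.57), ([0.699, 0.171, 0.003], 0.21)]
side block [([0.435, -0.197, 0.029], 0.87)]
wrist jig [([0.505, -0.243, -0.004], 0.97)]
wrist release_top [([0.534, -0.262, 0.055], 0.74)]
wrist block_center [([0.274, -0.294, 0.066], 0.76), ([0.741, -0.182, 0.001], 0.75), ([0.428, -0.195, 0.092], 0.62)]
wrist block [([0.43, -0.197, 0.027], 0.61), ([0.276, -0.294, 0.002], 0.57), ([0.539, -0.26, 0.054], 0.29)]
blue 248 (array([ 538. , -256.7]), array([82. , 69.5]), 73.6) 0.08137746467291102
```

```bash
python3 -c "
import cv2,numpy as np
a=cv2.imread('pics/wrist1.png');b=cv2.imread('pics/scene1.png')[150:342,110:366];b=cv2.resize(b,(512,384))
cv2.imwrite('pics/c1.png',cv2.resize(np.vstack([a,b]),(400,600)))"
```

```text
(no output)
```

View pics/c1.png

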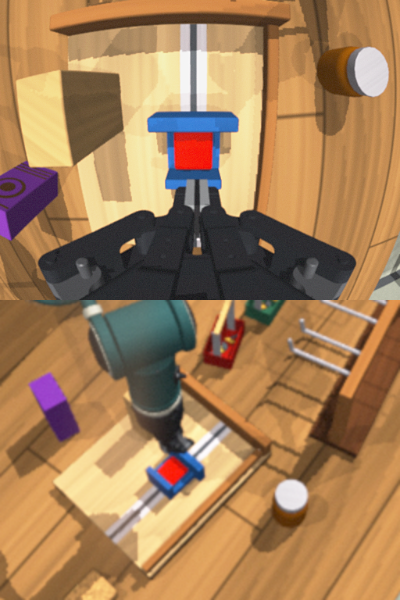

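```bash
cat >> h.py <<'E'
def fcloud(p):
    K=p['camera_matrix'];z=p['z_map'];v,u=np.mgrid[0:z.shape[0],0:z.shape[1]]
    a=(u-K[0,2])/K[0,0];b=(v-K[1,2])/K[1,1];r=np.hypot(a,b)+1e-9;t=np.tan(r)/r
    X=np.stack([a*t*z,b*t*z,z],-1)-p['t']; W=X@p['R']; W[(z<=0)|(r>1.4)]=np.nan; return W
E
cat > j.py <<'E'
from h import *
def jigwrist():
    p=grab_frame('wrist');W=fcloud(p);I=p['image'].astype(int)
    P,c=sel(W,I,(.505,-.24),.26,.045,.065); m=(c[:,0]>c[:,1]+110)&(c[:,0]>c[:,2]+110); print('red',m.sum(),rect(P[m]) if m.sum()>5 else '',np.median(P[m],0).round(4) if m.sum() else '')
    P,c=sel(W,I,(.505,-.24),.26,.065,.085); m=(c[:,2]>c[:,0]+50)&(c[:,2]>c[:,1]+40); print('bluetop',m.sum(),rect(P[m]),np.median(P[m][:,2]))
    P,c=sel(W,I,(.505,-.24),.26,.060,.078); m=(c[:,0]>c[:,2]+20)&(P[:,1]>-.17); print('fence',m.sum(),rect(P[m]),np.median(P[m][:,2]))
    P,c=sel(W,I,(.505,-.24),.26,.145,.165); print('blocktop',len(P), rect(P) if len(P)>5 else '')
    return p,W
if __name__=='__main__':
    jigwrist(); s=st(); print(Rn.from_quat(s['eef_rot']).as_matrix().round(3))
E
python3 j.py
```

```text
red 2220 (array([ 532.8, -259. ]), array([44.8, 40.7]), 83.2) [ 0.533  -0.256   0.0555]
bluetop 3090 (array([ 533.5, -254.3]), array([75.8, 87.9]), 83.6) 0.07460643841429698
fence 7163 (array([ 563. , -139.3]), array([ 84.1, 352.5]), 83.6) 0.06895297512436573
blocktop 8236 (array([ 481.1, -202.6]), array([ 73.5, 155.5]), 78.6)
t 4.3 tcp [ 0.5369 -0.258   0.1512] q [ 7.461e-01  6.659e-01 -0.000e+00 -1.000e-04] F [ 0.  -0.4 -0.4] op 0.002 J [-0.49   0.178  1.861  0.     1.103 -0.376]
[[ 0.113  0.994 -0.   ]
 [ 0.994 -0.113  0.   ]
 [ 0.    -0.    -1.   ]]
```

```bash
python3 -m pendant '[{"linear":[-0.001,-0.004,0.03],"delta_rot":[0,0,0],"jaw":1},{"linear":[-0.001,-0.004,0.06],"delta_rot":[0,0,0],"jaw":1},{"linear":[-0.001,-0.004,0.085],"delta_rot":[0,0,0],"jaw":1},{"linear":[-0.001,-0.004,0.092],"delta_rot":[0,0,0],"jaw":1},{"linear":[-0.001,-0.004,0.096],"delta_rot":[0,0,0],"jaw":1},{"linear":[-0.001,-0.004,0.098],"delta_rot":[0,0,0],"jaw":1},{"linear":[-0.001,-0.004,0.098],"delta_rot":[0,0,0],"jaw":1},{"linear":[-0.001,-0.004,0.098],"delta_rot":[0,0,0],"jaw":1}]' 60; python3 -c "
from h import *
p=grab_frame('side');save(p,'side2');st()"
```

```text
time: 5.1
tool_pos: [0.5341, -0.2592, 0.0553]
eef_rot: [0.746, 0.666, 0.0, 0.001]
force: [-0.8, 0.8, 2.4]
opening: 0.003
t 5.15 tcp [ 0.5341 -0.2592  0.0553] q [7.461e-01 6.659e-01 5.000e-04 1.400e-03] F [-1.8  0.5  3.7] op -0.002 J [-0.494  0.278  1.938 -0.     0.923 -0.38 ]
```

```bash
python3 -m pendant '[{"linear":[0,0,0.003],"delta_rot":[0,0,0],"jaw":1},{"linear":[0,0,0.003],"delta_rot":[0,0,0],"jaw":1},{"linear":[0,0,0.003],"delta_rot":[0,0,0],"jaw":1}]'; python3 -c "
from h import *
for i in range(3): grab_frame('side');st()"
```

```text
time: 5.45
tool_pos: [0.5348, -0.2597, 0.0536]
eef_rot: [0.746, 0.666, 0.001, 0.002]
force: [-3.4, 0.7, 4.9]
opening: 0.001
t 5.5 tcp [ 0.5348 -0.2597  0.0536] q [7.461e-01 6.659e-01 7.000e-04 2.200e-03] F [-2.9  1.   6.3] op 0.005 J [-0.494  0.28   1.938 -0.     0.919 -0.38 ]
t 5.55 tcp [ 0.5348 -0.2597  0.0536] q [7.460e-01 6.659e-01 7.000e-04 2.200e-03] F [-3.   0.9  6.4] op -0.001 J [-0.494  0.28   1.938 -0.     0.919 -0.38 ]
t 5.6 tcp [ 0.5348 -0.2597  0.0536] q [7.460e-01 6.659e-01 7.000e-04 2.200e-03] F [-3.4  0.9  5.4] op -0.0 J [-0.494  0.28   1.938 -0.     0.919 -0.38 ]
```

```bash
python3 -m pendant '[{"linear":[0,0,0.0025],"delta_rot":[0,0,0],"jaw":1},{"linear":[0,0,0.0025],"delta_rot":[0,0,0],"jaw":1},{"linear":[-0.008,0,0.0025],"delta_rot":[0,0,0],"jaw":1},{"linear":[-0.016,0,0.0025],"delta_rot":[0,0,0],"jaw":1},{"linear":[-0.024,0,0.0025],"delta_rot":[0,0,0],"jaw":1},{"linear":[-0.032,0,0.0025],"delta_rot":[0,0,0],"jaw":1},{"linear":[-0.04,0,0.0025],"delta_rot":[0,0,0],"jaw":1},{"linear":[-0.04,0,0.0025],"delta_rot":[0,0,0],"jaw":1}]'; python3 -c "
from h import *
p=grab_frame('side');save(p,'side3');p=grab_frame('wrist');save(p,'wrist3')
st()"
```

```text
time: 6.4
tool_pos: [0.5306, -0.301, 0.0527]
eef_rot: [0.746, 0.666, 0.0, 0.003]
force: [-3.7, -0.1, 5.9]
opening: 0.004
t 6.5 tcp [ 0.5306 -0.3007  0.0527] q [7.461e-01 6.659e-01 4.000e-04 3.200e-03] F [-4.3 -0.5  6.3] op 0.001 J [-5.560e-01  3.060e-01  1.906e+00 -1.000e-03  9.240e-01 -4.420e-01]
```

View pics/wrist3.png

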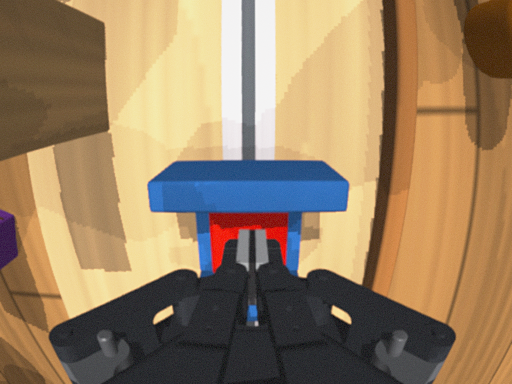

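```bash
python3 -m pendant '[{"linear":[-0.01,0,0.002],"delta_rot":[0,0,0],"jaw":1},{"linear":[-0.02,0,0.002],"delta_rot":[0,0,0],"jaw":1},{"linear":[-0.03,0,0.002],"delta_rot":[0,0,0],"jaw":1},{"linear":[-0.04,0,0.002],"delta_rot":[0,0,0],"jaw":1},{"linear":[-0.05,0,0.002],"delta_rot":[0,0,0],"jaw":1},{"linear":[-0.06,0,0.002],"delta_rot":[0,0,0],"jaw":1},{"linear":[-0.07,0,0.002],"delta_rot":[0,0,0],"jaw":1},{"linear":[-0.078,0,0.002],"delta_rot":[0,0,0],"jaw":1}]'; python3 -c "
from h import *
p=grab_frame('wrist');save(p,'wrist4')
st()"
```

```text
time: 7.3
tool_pos: [0.5229, -0.3787, 0.0526]
eef_rot: [0.746, 0.666, 0.001, 0.004]
force: [0.2, 5.5, 7.1]
opening: 0.001
t 7.35 tcp [ 0.523  -0.3798  0.0528] q [0.7464 0.6655 0.0011 0.0046] F [-2.3  2.6  6.7] op -0.004 J [-6.670e-01  3.640e-01  1.826e+00  1.000e-03  9.420e-01 -5.530e-01]
```

View pics/wrist4.png

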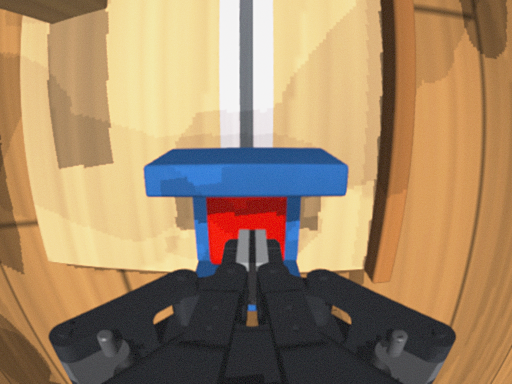

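```bash
python3 -m pendant '[{"linear":[-0.003,0,0.0015],"delta_rot":[0,0,0],"jaw":1},{"linear":[-0.006,0,0.0015],"delta_rot":[0,0,0],"jaw":1},{"linear":[-0.008,0,0.0015],"delta_rot":[0,0,0],"jaw":1},{"linear":[-0.008,0,0.0015],"delta_rot":[0,0,0],"jaw":1}]'; python3 -c "
from h import *
st()"
```

```text
time: 7.75
tool_pos: [0.5237, -0.3845, 0.0529]
eef_rot: [0.747, 0.665, 0.004, 0.003]
force: [1.0, 13.2, 10.4]
opening: 0.002
t 7.75 tcp [ 0.5237 -0.3845  0.0529] q [0.7468 0.665  0.0037 0.0032] F [ 1.  13.2 10.4] op 0.002 J [-0.675  0.37   1.817  0.008  0.947 -0.564]
```

```bash
python3 -m pendant '[{"linear":[0.002,0,-0.04],"delta_rot":[0,0,0],"jaw":1},{"linear":[0.002,0,-0.09],"delta_rot":[0,0,0],"jaw":1},{"linear":[0.002,0,-0.14],"delta_rot":[0,0,0],"jaw":1},{"linear":[0.01,-0.04,-0.17],"delta_rot":[0,0,0],"jaw":1},{"linear":[0.04,-0.08,-0.17],"delta_rot":[0,0,0],"jaw":1},{"linear":[0.075,-0.11,-0.17],"delta_rot":[0,0,0],"jaw":1},{"linear":[0.1,-0.14,-0.17],"delta_rot":[0,0,0],"jaw":1},{"linear":[0.12,-0.166,-0.17],"delta_rot":[0,0,0],"jaw":1}]'; python3 - <<'E'
from h import *
import j
p=grab_frame('scene'); save(p,'scene5'); W=cloud(p)
P,_=sel(W,p['image'],(.432,-.194),.07,.146,.17); print('block',len(P),rect(P))
W=j.jigwrist()
p=grab_frame('wrist');save(p,'wrist5');s=st()
print('tool shift to',totool([.379,-.188,.13],s))
E
```

```text
time: 8.55
tool_pos: [0.3703, -0.245, 0.2219]
eef_rot: [0.747, 0.665, 0.004, 0.004]
force: [0.5, -0.6, 0.2]
opening: -0.001
block 382 (array([ 430.4, -193.6]), array([70.6, 47.3]), 85.6)
red 684 (array([ 519.2, -370.6]), array([37.7, 41.6]), 84.2) [ 0.518  -0.3697  0.0581]
bluetop 1277 (array([ 519.7, -366. ]), array([77.3, 90. ]), 83.2) 0.07431732866298753
fence 4046 (array([ 559.6, -138.3]), array([ 89. , 344.7]), 84.9) 0.06886274884239646
blocktop 5723 (array([ 430.3, -193.1]), array([70.3, 46.6]), 85.9)
t 8.7 tcp [ 0.3706 -0.2454  0.222 ] q [0.7466 0.6652 0.004  0.0046] F [-0.2  0.1  0.4] op -0.001 J [-0.646 -0.187  2.088  0.006  1.23  -0.533]
tool shift to [0.05801925 0.00059502 0.09204609]
```

View pics/wrist5.png

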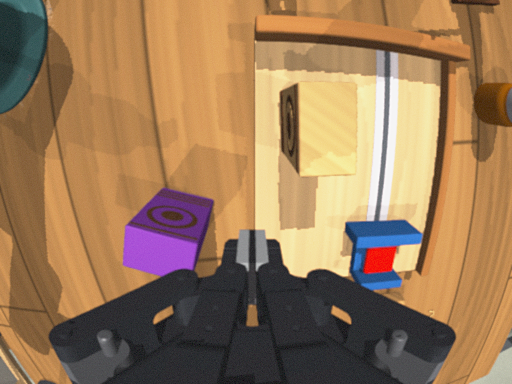

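View pics/scene5.png

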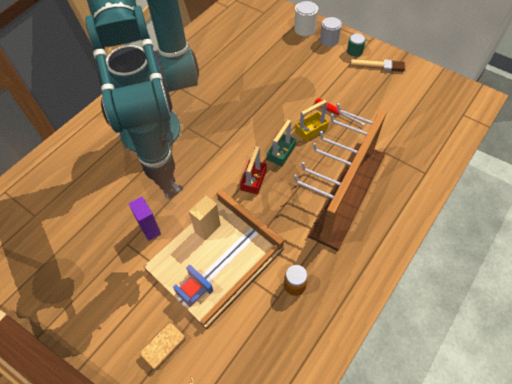

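```bash
python3 -m pendant '[{"linear":[0.04,0,0.0],"delta_rot":[0,0,0],"jaw":1},{"linear":[0.058,0,0.04],"delta_rot":[0,0,0],"jaw":1},{"linear":[0.058,0,0.09],"delta_rot":[0,0,0],"jaw":1},{"linear":[0.058,0,0.09],"delta_rot":[0,0,0],"jaw":1},{"linear":[0.058,0.01,0.09],"delta_rot":[0,0,0],"jaw":1},{"linear":[0.058,0.018,0.09],"delta_rot":[0,0,0],"jaw":1},{"linear":[0.058,0.025,0.09],"delta_rot":[0,0,0],"jaw":1},{"linear":[0.058,0.03,0.09],"delta_rot":[0,0,0],"jaw":1}]'; python3 -c "
from h import *
p=grab_frame('side');save(p,'side6');st()"
```

```text
time: 9.5
tool_pos: [0.4108, -0.1928, 0.1347]
eef_rot: [0.747, 0.665, 0.005, 0.007]
force: [-0.1, -0.3, 0.4]
opening: -0.001
t 9.55 tcp [ 0.411  -0.1926  0.1343] q [0.7467 0.6651 0.0048 0.0065] F [ 0.7 -1.1  0.6] op -0.001 J [-0.497 -0.087  2.172  0.005  1.041 -0.384]
```

View pics/side6.png

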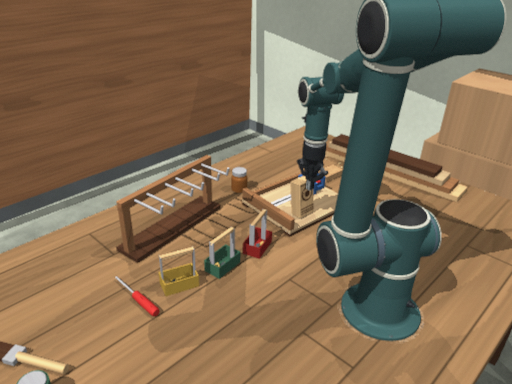

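```bash
python3 -m pendant '[{"linear":[0,0.006,0.002],"delta_rot":[0,0,0],"jaw":1},{"linear":[0,0.012,0.002],"delta_rot":[0,0,0],"jaw":1},{"linear":[0,0.018,0.002],"delta_rot":[0,0,0],"jaw":1},{"linear":[0,0.024,0.002],"delta_rot":[0,0,0],"jaw":1},{"linear":[0,0.024,0.002],"delta_rot":[0,0,0],"jaw":1}]'; python3 -c "
from h import *
p=grab_frame('side');save(p,'side7');p=grab_frame('wrist');save(p,'wrist7');st()
import cv2
a=cv2.imread('pics/side7.png')[100:292,200:456];b=cv2.imread('pics/wrist7.png');cv2.imwrite('pics/c7.png',cv2.resize(np.vstack([cv2.resize(a,(512,384)),b]),(400,600)))"
```

```text
time: 10.05
tool_pos: [0.4357, -0.1956, 0.1328]
eef_rot: [0.747, 0.665, 0.005, 0.007]
force: [-1.0, 0.1, 0.8]
opening: 0.001
t 10.15 tcp [ 0.4348 -0.1953  0.1326] q [0.7466 0.6652 0.0047 0.0063] F [ 0.6  0.8 -0.8] op 0.001 J [-0.478 -0.038  2.13   0.005  1.034 -0.365]
```

View pics/c7.png

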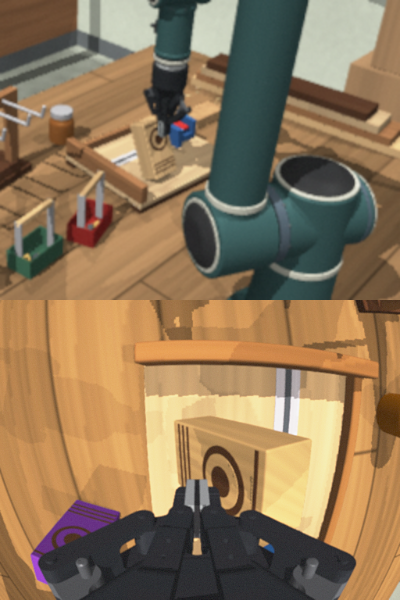

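```bash
python3 -m pendant '[{"linear":[0,0.006,0],"delta_rot":[0,0,0],"jaw":1},{"linear":[0,0.012,0],"delta_rot":[0,0,0],"jaw":1},{"linear":[0,0.018,0],"delta_rot":[0,0,0],"jaw":1},{"linear":[0,0.024,0],"delta_rot":[0,0,0],"jaw":1},{"linear":[0,0.024,0],"delta_rot":[0,0,0],"jaw":1},{"linear":[0,0.024,0],"delta_rot":[0,0,0],"jaw":1},{"linear":[0,0.024,0],"delta_rot":[0,0,0],"jaw":1},{"linear":[0,0.024,0],"delta_rot":[0,0,0],"jaw":1}]'; python3 -c "
from h import *
p=grab_frame('side');save(p,'side8');p=grab_frame('wrist');save(p,'wrist8');st()
import cv2
a=cv2.imread('pics/side8.png')[100:292,200:456];b=cv2.imread('pics/wrist8.png');cv2.imwrite('pics/c8.png',cv2.resize(np.vstack([cv2.resize(a,(512,384)),b]),(400,600)))"
```

```text
time: 10.95
tool_pos: [0.4584, -0.198, 0.1329]
eef_rot: [0.747, 0.665, 0.005, 0.006]
force: [0.1, -0.8, -0.4]
opening: -0.001
t 11.05 tcp [ 0.4585 -0.1981  0.1329] q [0.7466 0.6652 0.0047 0.0063] F [ 0.2 -0.6 -0.1] op 0.004 J [-0.46   0.006  2.086  0.005  1.034 -0.348]
```

View pics/c8.png

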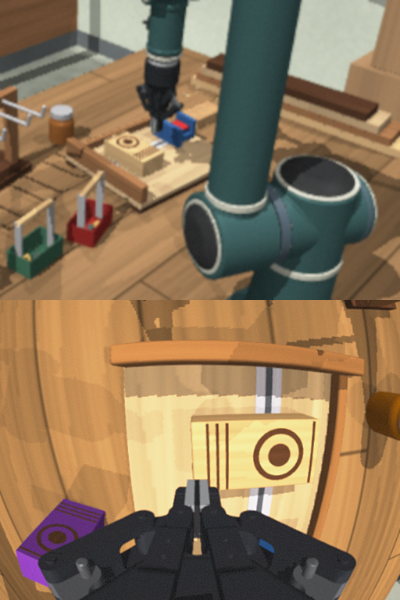

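```bash
python3 -m pendant '[{"linear":[0,0,-0.03],"delta_rot":[0,0,0],"jaw":1},{"linear":[-0.04,0.02,-0.03],"delta_rot":[0,0,0],"jaw":1},{"linear":[-0.08,0.04,-0.03],"delta_rot":[0,0,0],"jaw":1},{"linear":[-0.12,0.06,-0.03],"delta_rot":[0,0,0],"jaw":1},{"linear":[-0.16,0.08,-0.01],"delta_rot":[0,0,0],"jaw":1},{"linear":[-0.16,0.08,0.01],"delta_rot":[0,0,0],"jaw":1},{"linear":[-0.16,0.08,0.01],"delta_rot":[0,0,0],"jaw":1}]'; python3 - <<'E'
from h import *
import j
p,W=j.jigwrist();save(p,'wrist9')
P,c=sel(W,p['image'].astype(int),(.505,-.21),.15,.06,.074); m=(c[:,0]>c[:,2]+20)&(P[:,1]<-.15); print('blk',rect(P[m]))
p=grab_frame('scene');W=cloud(p)
P,c=sel(W,p['image'].astype(int),(.505,-.2),.15,.06,.074); m=(c[:,0]>c[:,2]+20)&(P[:,1]<-.14); print('blk',rect(P[m]))
s=st(); print(totool([.519,-.3705,.053],s))
E
```

```text
time: 11.75
tool_pos: [0.5175, -0.3658, 0.1204]
eef_rot: [0.747, 0.665, 0.004, 0.003]
force: [-0.5, 1.1, -0.3]
opening: -0.001
red 2651 (array([ 520.5, -368.5]), array([41.3, 40.9]), 83.9) [ 0.5214 -0.366   0.0583]
bluetop 3440 (array([ 520.8, -366.4]), array([76.3, 88.5]), 83.7) 0.07466329899556273
fence 0 (array([0., 0.]), array([0., 0.]), 0.0) nan
blocktop 1422 (array([ 515.3, -355.6]), array([27.8, 39. ]), 43.1)
blk (array([ 510.1, -285. ]), array([145.5, 130.7]), 82.9)
blk (array([ 515.6, -246.5]), array([162.9, 132.8]), 85.4)
t 11.85 tcp [ 0.5189 -0.3655  0.1236] q [0.7467 0.6651 0.0046 0.005 ] F [0.8 0.2 0.2] op 0.002 J [-0.657  0.266  1.808  0.008  1.056 -0.545]
[-0.00496799 -0.00025118  0.0706228 ]
  return _methods._mean(a, axis=axis, dtype=dtype,
  ret = ret.dtype.type(ret / rcount)
```

View pics/wrist9.png

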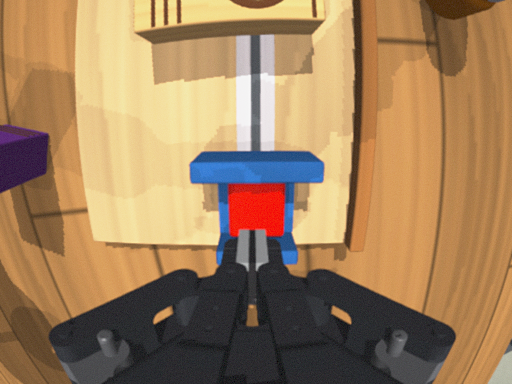

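```bash
python3 -m pendant '[{"linear":[-0.003,0.001,0.03],"delta_rot":[0,0,0],"jaw":1},{"linear":[-0.003,0.001,0.056],"delta_rot":[0,0,0],"jaw":1},{"linear":[-0.003,0.001,0.062],"delta_rot":[0,0,0],"jaw":1},{"linear":[-0.003,0.001,0.067],"delta_rot":[0,0,0],"jaw":1},{"linear":[-0.003,0.001,0.071],"delta_rot":[0,0,0],"jaw":1},{"linear":[-0.003,0.001,0.0735],"delta_rot":[0,0,0],"jaw":1},{"linear":[-0.003,0.001,0.0735],"delta_rot":[0,0,0],"jaw":1},{"linear":[-0.003,0.001,0.0735],"delta_rot":[0,0,0],"jaw":1}]'
```

```text
time: 12.65
tool_pos: [0.521, -0.3685, 0.0525]
eef_rot: [0.747, 0.665, 0.005, 0.005]
force: [-3.7, 3.7, 6.5]
opening: -0.002
```

```bash
python3 -m pendant '[{"linear":[0.006,0,0.002],"delta_rot":[0,0,0],"jaw":1},{"linear":[0.014,0,0.002],"delta_rot":[0,0,0],"jaw":1},{"linear":[0.022,0,0.002],"delta_rot":[0,0,0],"jaw":1},{"linear":[0.03,0,0.002],"delta_rot":[0,0,0],"jaw":1},{"linear":[0.038,0,0.002],"delta_rot":[0,0,0],"jaw":1},{"linear":[0.046,0,0.002],"delta_rot":[0,0,0],"jaw":1},{"linear":[0.054,0,0.002],"delta_rot":[0,0,0],"jaw":1},{"linear":[0.062,0,0.002],"delta_rot":[0,0,0],"jaw":1}]'
```

```text
time: 13.45
tool_pos: [0.5291, -0.3083, 0.0535]
eef_rot: [0.746, 0.665, 0.005, 0.007]
force: [-3.3, -1.8, 5.8]
opening: -0.001
```

```bash
python3 -m pendant '[{"linear":[0.003,0,0.003],"delta_rot":[0,0,0],"jaw":1},{"linear":[0.009,0,0.003],"delta_rot":[0,0,0],"jaw":1},{"linear":[0.016,0,0.003],"delta_rot":[0,0,0],"jaw":1},{"linear":[0.023,0,0.003],"delta_rot":[0,0,0],"jaw":1},{"linear":[0.03,0,0.003],"delta_rot":[0,0,0],"jaw":1}]'; python3 -c "
from h import *
p=grab_frame('wrist');save(p,'wrist10');st()"
```

```text
time: 13.95
tool_pos: [0.5335, -0.2798, 0.0532]
eef_rot: [0.746, 0.666, 0.004, 0.009]
force: [-4.9, -1.1, 5.8]
opening: -0.002
t 14.0 tcp [ 0.5336 -0.2786  0.0532] q [0.7462 0.6656 0.0048 0.0089] F [-3.3  0.3  5.5] op 0.0 J [-0.525  0.284  1.934  0.004  0.904 -0.413]
```

View pics/wrist10.png

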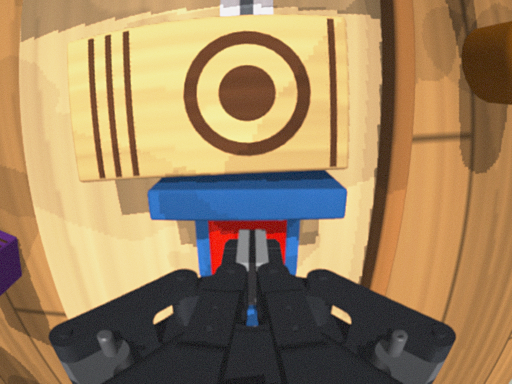

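```bash
python3 -m pendant '[{"linear":[0.005,0,0.0025],"delta_rot":[0,0,0],"jaw":1},{"linear":[0.01,0,0.0025],"delta_rot":[0,0,0],"jaw":1},{"linear":[0.015,0,0.0025],"delta_rot":[0,0,0],"jaw":1},{"linear":[0.02,0,0.0025],"delta_rot":[0,0,0],"jaw":1},{"linear":[0.025,0,0.0025],"delta_rot":[0,0,0],"jaw":1}]'; python3 -c "
from h import *
import j
p,W=j.jigwrist()
save(p,'wrist11');st()
I=p['image'].astype(int)
P,c=sel(W,I,(.505,-.21),.22,.06,.08); m=(c[:,2]<c[:,0]-20)&(P[:,1]<-.13)
P=P[m]; R=np.array([[.9936,-.1132],[.1132,.9936]]); J=(P[:,:2]-[.504,-.241])@R.T
print(np.percentile(J,[0.5,5,50,95,99.5],axis=0).round(4))
"
```

```text
time: 14.5
tool_pos: [0.5388, -0.2559, 0.054]
eef_rot: [0.746, 0.666, 0.005, 0.012]
force: [-2.6, -3.4, 5.9]
opening: 0.0
red 1013 (array([ 532.8, -259.1]), array([30.9, 40.7]), 82.7) [ 0.5195 -0.2509  0.0542]
bluetop 6558 (array([ 532.8, -256.5]), array([73.8, 88.7]), 83.5) 0.07462539248962405
fence 12961 (array([ 492.7, -151.5]), array([ 57. , 193.8]), 70.1) 0.06940290600617592
blocktop 11062 (array([ 538.1, -246.1]), array([ 29.5, 121.4]), 83.9)
t 14.55 tcp [ 0.5388 -0.2549  0.0539] q [0.7459 0.6659 0.0055 0.012 ] F [-0.6 -2.   5. ] op 0.0 J [-0.485  0.27   1.951  0.002  0.894 -0.373]
[[-0.0511  0.0246]
 [-0.0431  0.0283]
 [ 0.0173  0.0599]
 [ 0.0697  0.0901]
 [ 0.0758  0.0934]]
```

View pics/wrist11.png

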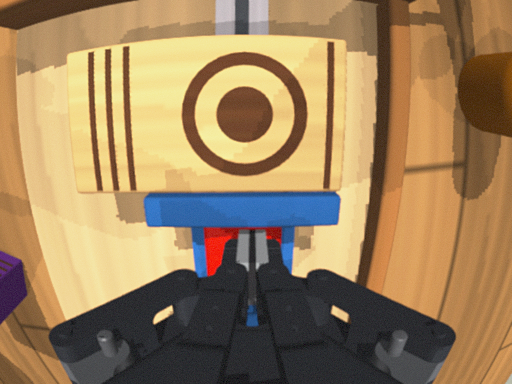

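```bash
cat >> h.py <<'E'
def level(yawdeg, s=None):
    # desired: tool z down; tool x = jig y rotated yaw. tool y = world x rotated by yaw
    s=s or status.get_state(); a=np.radians(yawdeg); y=np.array([np.cos(a),np.sin(a),0]);z=np.array([0,0,-1.]);x=np.cross(y,z)
    D=np.stack([x,y,z],1); C=Rn.from_quat(s['eef_rot']); return (C.inv()*Rn.from_matrix(D)).as_rotvec(degrees=True)
E
python3 -c "
from h import *
print(level(-6.5).round(2))"
```

```text
[1.44 0.45 0.01]
```

```bash
python3 -m pendant '[{"linear":[0.0,0,0.004],"delta_rot":[1.4,0.4,0],"jaw":1},{"linear":[0.003,0,0.004],"delta_rot":[1.4,0.4,0],"jaw":1},{"linear":[0.008,0,0.004],"delta_rot":[1.4,0.4,0],"jaw":1},{"linear":[0.013,0,0.004],"delta_rot":[1.4,0.4,0],"jaw":1},{"linear":[0.018,0,0.004],"delta_rot":[1.4,0.4,0],"jaw":1}]'
```

```text
time: 15.05
tool_pos: [0.5432, -0.2392, 0.0533]
eef_rot: [0.746, 0.666, 0.0, 0.004]
force: [-2.0, -2.9, 5.6]
opening: -0.001
```

```bash
python3 -m pendant '[{"linear":[0.003,0,0.003],"delta_rot":[0.4,0,0],"jaw":1},{"linear":[0.006,0,0.003],"delta_rot":[0.4,0,0],"jaw":1},{"linear":[0.009,0,0.003],"delta_rot":[0.4,0,0],"jaw":1},{"linear":[0.012,0,0.003],"delta_rot":[0.4,0,0],"jaw":1}]';  python3 -c "
from h import *
import j
p,W=j.jigwrist()
save(p,'wrist12');st()
I=p['image'].astype(int)
P,c=sel(W,I,(.505,-.21),.22,.06,.08); m=(c[:,2]<c[:,0]-20)&(P[:,1]<-.13)
P=P[m]; R=np.array([[.9936,-.1132],[.1132,.9936]]); J=(P[:,:2]-[.504,-.241])@R.T
print(np.percentile(J,[0.5,5,50,95,99.5],axis=0).round(4))
"
```

```text
time: 15.45
tool_pos: [0.5467, -0.2293, 0.0535]
eef_rot: [0.746, 0.666, -0.002, 0.005]
force: [-2.2, -3.0, 6.2]
opening: 0.004
red 1004 (array([ 535.2, -234.2]), array([27.2, 40.3]), 83.7) [ 0.5227 -0.2295  0.0539]
bluetop 6418 (array([ 535.9, -231. ]), array([70.7, 88.7]), 83.5) 0.07461122409862667
fence 39703 (array([ 527.9, -135.5]), array([ 83.7, 236.7]), 83.4) 0.06942742301059623
blocktop 10676 (array([ 546.7, -220.3]), array([ 29.3, 120.5]), 83.5)
t 15.5 tcp [ 0.5467 -0.2288  0.0535] q [ 0.7456  0.6664 -0.0015  0.0043] F [-1.7 -1.8  7. ] op -0.001 J [-0.435  0.276  1.943 -0.008  0.915 -0.318]
[[-0.0508  0.0489]
 [-0.0416  0.0524]
 [ 0.0222  0.0823]
 [ 0.0708  0.1109]
 [ 0.0761  0.1165]]
```

View pics/wrist12.png

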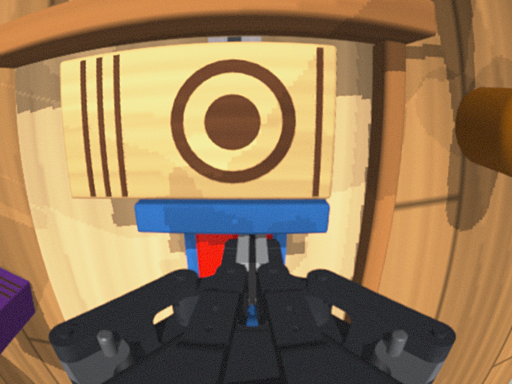

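```bash
python3 -m pendant '[{"linear":[0.002,-0.002,0.003],"delta_rot":[0.3,0,0],"jaw":1},{"linear":[0.004,-0.004,0.003],"delta_rot":[0.3,0,0],"jaw":1},{"linear":[0.006,-0.006,0.003],"delta_rot":[0.3,0,0],"jaw":1},{"linear":[0.008,-0.006,0.003],"delta_rot":[0.3,0,0],"jaw":1}]';  python3 -c "
from h import *
st()"
```

```text
time: 15.9
tool_pos: [0.5459, -0.2227, 0.0547]
eef_rot: [0.745, 0.667, -0.001, 0.007]
force: [1.0, -3.2, 4.5]
opening: -0.001
t 15.9 tcp [ 0.5459 -0.2227  0.0547] q [ 0.7455  0.6665 -0.0015  0.0075] F [ 1.  -3.2  4.5] op -0.001 J [-0.424  0.266  1.954 -0.011  0.909 -0.306]
```

```bash
python3 -m pendant '[{"linear":[0.0,0,0.004],"delta_rot":[0.7,0,0],"jaw":1},{"linear":[0.0,0,0.004],"delta_rot":[0.7,0,0],"jaw":1},{"linear":[0.002,0,0.004],"delta_rot":[0.7,0,0],"jaw":1},{"linear":[0.004,0,0.004],"delta_rot":[0.7,0,0],"jaw":1}]';  python3 -c "
from h import *
import j
p,W=j.jigwrist()
st();print(level(-6.5))
I=p['image'].astype(int)
P,c=sel(W,I,(.505,-.21),.22,.06,.08); m=(c[:,2]<c[:,0]-20)&(P[:,1]<-.13)
P=P[m]; R=np.array([[.9936,-.1132],[.1132,.9936]]); J=(P[:,:2]-[.504,-.241])@R.T
print(np.percentile(J,[0.5,5,50,95,99.5],axis=0).round(4))
"
```

```text
time: 16.3
tool_pos: [0.5484, -0.2206, 0.0539]
eef_rot: [0.745, 0.667, -0.005, 0.006]
force: [-2.7, -3.3, 5.3]
opening: 0.0
red 968 (array([ 526.5, -225.5]), array([27.8, 20.9]), 79.8) [ 0.5237 -0.222   0.0542]
bluetop 6310 (array([ 536.7, -223.1]), array([70. , 88.7]), 83.6) 0.07463443758102795
fence 49212 (array([ 563.9, -139.2]), array([ 83.8, 304.7]), 83.6) 0.06943879054450355
blocktop 10884 (array([ 548.5, -211.5]), array([ 31. , 121.7]), 84.5)
t 16.35 tcp [ 0.5485 -0.2202  0.0539] q [ 0.7453  0.6667 -0.005   0.0058] F [-2.3 -1.5  5.2] op 0.005 J [-0.416  0.273  1.946 -0.018  0.916 -0.294]
[0.1111134  0.86903127 0.12918573]
[[-0.0508  0.056 ]
 [-0.041   0.0595]
 [ 0.0234  0.0862]
 [ 0.0714  0.1119]
 [ 0.0767  0.1176]]
```

```bash
python3 -m pendant '[{"linear":[0.0,-0.002,0.004],"delta_rot":[0,0.8,0],"jaw":1},{"linear":[0.002,-0.003,0.004],"delta_rot":[0,0.8,0],"jaw":1},{"linear":[0.004,-0.004,0.004],"delta_rot":[0,0.8,0],"jaw":1},{"linear":[0.006,-0.004,0.004],"delta_rot":[0,0.8,0],"jaw":1},{"linear":[0.006,-0.004,0.004],"delta_rot":[0,0.8,0],"jaw":1}]';  python3 -c "
from h import *
import j
p,W=j.jigwrist();save(p,'wrist14')
st();print(level(-6.5))
I=p['image'].astype(int)
P,c=sel(W,I,(.505,-.21),.22,.06,.08); m=(c[:,2]<c[:,0]-20)&(P[:,1]<-.13)
P=P[m]; R=np.array([[.9936,-.1132],[.1132,.9936]]); J=(P[:,:2]-[.504,-.241])@R.T
print(np.percentile(J,[0.5,5,50,95,99.5],axis=0).round(4))
"
```

```text
time: 16.85
tool_pos: [0.5488, -0.216, 0.0538]
eef_rot: [0.745, 0.667, 0.002, 0.006]
force: [0.2, -3.3, 6.3]
opening: -0.001
red 959 (array([ 526.7, -220.5]), array([26.3, 19.7]), 82.8) [ 0.5241 -0.2174  0.0541]
bluetop 6274 (array([ 537.6, -218.3]), array([68.9, 88.8]), 83.8) 0.0746311453802656
fence 51629 (array([ 564.3, -138.8]), array([ 84.2, 308.4]), 83.6) 0.06946150300280676
blocktop 10907 (array([ 548.5, -207.7]), array([ 29.8, 120.7]), 83.9)
t 16.9 tcp [ 0.5488 -0.2161  0.0538] q [0.7451 0.6669 0.0016 0.0055] F [-0.2 -2.5  5.7] op 0.002 J [-0.416  0.268  1.953 -0.002  0.909 -0.304]
[0.59294894 0.28631587 0.16366135]
[[-0.0508  0.0603]
 [-0.0412  0.0635]
 [ 0.0235  0.0882]
 [ 0.0719  0.1122]
 [ 0.201   0.1178]]
```

View pics/wrist14.png

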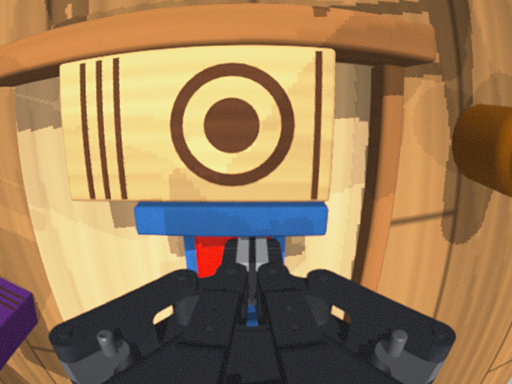

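```bash
python3 -m pendant '[{"linear":[0.002,0,0.003],"delta_rot":[0.6,0.2,0],"jaw":1},{"linear":[0.005,0,0.003],"delta_rot":[0.6,0.2,0],"jaw":1},{"linear":[0.008,0,0.003],"delta_rot":[0.6,0.2,0],"jaw":1},{"linear":[0.008,0,0.003],"delta_rot":[0.6,0.2,0],"jaw":1}]';  python3 -c "
from h import *
st();print(level(-6.5))
"
```

```text
time: 17.3
tool_pos: [0.552, -0.2134, 0.0543]
eef_rot: [0.744, 0.668, -0.002, 0.006]
force: [-3.3, -13.9, 2.9]
opening: -0.006
t 17.3 tcp [ 0.552  -0.2134  0.0543] q [ 0.7443  0.6678 -0.0018  0.006 ] F [ -3.3 -13.9   2.9] op -0.006 J [-0.406  0.272  1.947 -0.01   0.913 -0.292]
[0.37616503 0.60747194 0.29918258]
```

```bash
python3 -m pendant '[{"linear":[0.004,0,-0.002],"delta_rot":[0,0,0],"jaw":1},{"linear":[0.004,0,-0.005],"delta_rot":[0,0,0],"jaw":1},{"linear":[0.003,0,-0.008],"delta_rot":[0,0,0],"jaw":1},{"linear":[0.0,0,-0.012],"delta_rot":[0,0,0],"jaw":1},{"linear":[-0.006,0,-0.02],"delta_rot":[0,0,0],"jaw":1},{"linear":[-0.006,0,-0.06],"delta_rot":[0,0,0],"jaw":1},{"linear":[-0.006,0,-0.1],"delta_rot":[0,0,0],"jaw":1},{"linear":[-0.006,0,-0.14],"delta_rot":[0,0,0],"jaw":1}]';  python3 -c "
from h import *
import j
p,W=j.jigwrist();save(p,'wrist15')
st();print(level(-6.5))
I=p['image'].astype(int)
R=np.array([[.9936,-.1132],[.1132,.9936]])
P,c=sel(W,I,(.505,-.21),.22,.06,.08); m=(c[:,2]<c[:,0]-20)&(P[:,1]<-.13)
P=P[m];  J=(P[:,:2]-[.504,-.241])@R.T
print(np.percentile(J,[0.5,5,50,95,99.5],axis=0).round(4))
P,c=sel(W,I,(.505,-.21),.22,.04,.09); m=(c[:,2]>c[:,0]+50)&(c[:,2]>c[:,1]+40);P=P[m];  J=(P[:,:2]-[.504,-.241])@R.T
print(np.percentile(J,[0.5,5,50,95,99.5],axis=0).round(4))
"
```

```text
time: 18.1
tool_pos: [0.5511, -0.2178, 0.1973]
eef_rot: [0.744, 0.668, -0.001, 0.007]
force: [1.5, -0.5, -0.0]
opening: -0.002
red 1634 (array([ 536.6, -224.6]), array([41.9, 40.6]), 84.2) [ 0.537  -0.224   0.0584]
bluetop 2382 (array([ 536.9, -222.4]), array([76.1, 88.4]), 83.5) 0.07462669702546895
fence 14295 (array([ 566.3, -139. ]), array([ 83.9, 360.1]), 83.6) 0.0694089371741517
blocktop 0 
t 18.15 tcp [ 0.5553 -0.2195  0.2061] q [0.7441 0.6679 0.0014 0.0125] F [ 2.5 -0.5  5. ] op -0.0 J [-0.414  0.12   1.822 -0.008  1.176 -0.303]
[1.17760519 0.83351241 0.31829681]
[[-0.0524  0.0177]
 [-0.0445  0.0624]
 [ 0.0201  0.0867]
 [ 0.0739  0.1117]
 [ 0.205   0.1175]]
[[-0.0124 -0.0153]
 [-0.0038 -0.0127]
 [ 0.0319  0.0373]
 [ 0.0655  0.0593]
 [ 0.0736  0.06  ]]
```

View pics/wrist15.png

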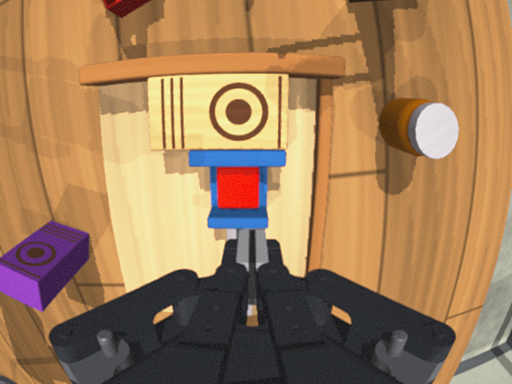

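```bash
cat > cad.py <<'E'
from h import *
def look(cams=('scene','side','wrist'),tag=None):
    for n in cams:
        p=grab_frame(n);W=fcloud(p) if n=='wrist' else cloud(p);I=p['image'].astype(int)
        if tag: save(p,n+tag)
        for nm in ['caddy1_bar','caddy2_bar','caddy3_bar']:
            for d in models.tip_of(p,nm)[:2]:
                c=np.array(d['position'])
                if d['conf']<.4: continue
                P,_=sel(W,I,c,.065,c[2]-.004,c[2]+.012); o=''
                if len(P)>20:
                    q=P[:,:2]-P[:,:2].mean(0);w,v=np.linalg.eigh(q.T@q);a=v[:,1]*np.sign(v[1,1])
                    o=(len(P),rect(P),np.percentile(P[:,2],[50,98]).round(3),'yaw',np.degrees(np.arctan2(-a[0],a[1])).round(1))
                print(n,nm,c.round(3),round(d['conf'],2),o)
E
python3 - <<'E'
from cad import *
look(tag='16'); s=st(); print(totool([.43,.04,.21],s),level(18.5,s))
E
```

```text
scene caddy1_bar [0.428 0.043 0.116] 0.78 (125, (array([429. ,  40.7]), array([ 15.3, 101.9]), 19.6), array([0.121, 0.126]), 'yaw', np.float64(19.3))
scene caddy2_bar [0.469 0.329 0.114] 0.7 (130, (array([466.1, 329.7]), array([100.3,  17.3]), 69.5), array([0.12 , 0.125]), 'yaw', np.float64(-20.6))
scene caddy3_bar [0.436 0.19  0.118] 0.59 (107, (array([439., 185.]), array([13.8, 99.7]), 6.5), array([0.12 , 0.125]), 'yaw', np.float64(6.8))
side caddy1_bar [0.43  0.04  0.116] 0.94 (93, (array([427.6,  41.6]), array([ 15.2, 102.4]), 18.9), array([0.117, 0.121]), 'yaw', np.float64(18.8))
side caddy1_bar [ 0.464 -0.141  0.049] 0.64 (101, (array([ 464. , -131.9]), array([100.5,  74.4]), 84.9), array([0.055, 0.061]), 'yaw', np.float64(-3.5))
side caddy2_bar [0.468 0.332 0.112] 0.97 (181, (array([466.6, 332.7]), array([98. , 19.2]), 68.4), array([0.116, 0.121]), 'yaw', np.float64(-20.0))
side caddy3_bar [0.436 0.185 0.112] 0.89 (142, (array([437.6, 186.8]), array([ 15.3, 101.6]), 6.7), array([0.117, 0.121]), 'yaw', np.float64(6.6))
side caddy3_bar [0.639 0.038 0.191] 0.59 (97, (array([644.8,  42.1]), array([100.2,  57.4]), 5.9), array([0.191, 0.203]), 'yaw', np.float64(-83.4))
t 18.75 tcp [ 0.5502 -0.2176  0.1934] q [ 0.7443  0.6678 -0.0021  0.0052] F [ 0.7  0.3 -0.2] op 0.001 J [-0.414  0.13   1.835 -0.009  1.17  -0.302]
[ 0.24289728 -0.14717739 -0.01977737] [  0.14986596   0.62871986 -24.69612166]
```

```bash
python3 -m pendant '[{"linear":[0.04,-0.02,-0.02],"delta_rot":[0,0.3,-6],"jaw":0.4},{"linear":[0.08,-0.045,-0.02],"delta_rot":[0,0.6,-12],"jaw":0.4},{"linear":[0.12,-0.07,-0.02],"delta_rot":[0,0.6,-18],"jaw":0.4},{"linear":[0.16,-0.095,-0.02],"delta_rot":[0,0.6,-25],"jaw":0.4},{"linear":[0.2,-0.12,-0.02],"delta_rot":[0,0.6,-25],"jaw":0.4},{"linear":[0.243,-0.147,-0.02],"delta_rot":[0,0.6,-25],"jaw":0.4},{"linear":[0.243,-0.147,-0.01],"delta_rot":[0,0.6,-25],"jaw":0.4},{"linear":[0.243,-0.147,-0.01],"delta_rot":[0,0.6,-25],"jaw":0.4}]' 60; python3 - <<'E'
from cad import *
look(cams=('wrist','side'),tag='17'); s=st(); print(totool([.429,.0405,.097],s),level(19,s))
E
```

```text
time: 19.55
tool_pos: [0.429, 0.0408, 0.199]
eef_rot: [0.581, 0.814, -0.0, 0.001]
force: [0.5, -1.1, -0.7]
opening: 0.597
wrist caddy1_bar [0.426 0.036 0.113] 0.96 (1872, (array([428.9,  41.9]), array([16.2, 98.4]), 19.4), array([0.121, 0.123]), 'yaw', np.float64(19.4))
wrist caddy3_bar [0.442 0.183 0.112] 0.91 (1619, (array([439.1, 175.8]), array([16.7, 75.9]), 9.1), array([0.121, 0.123]), 'yaw', np.float64(7.0))
wrist caddy3_bar [ 0.701  0.173 -0.002] 0.59 (969, (array([648.9, 165.7]), array([24.6, 97.9]), 7.1), array([0.  , 0.01]), 'yaw', np.float64(7.9))
side caddy1_bar [0.431 0.039 0.116] 0.88 (91, (array([427.3,  42.8]), array([15.7, 97.9]), 17.7), array([0.117, 0.121]), 'yaw', np.float64(18.6))
side caddy2_bar [0.466 0.33  0.112] 0.93 (180, (array([466.8, 333. ]), array([97.5, 17.9]), 70.0), array([0.117, 0.121]), 'yaw', np.float64(-20.3))
side caddy3_bar [0.432 0.04  0.116] 0.61 (89, (array([427.3,  42.8]), array([15.7, 97.9]), 17.7), array([0.117, 0.121]), 'yaw', np.float64(18.4))
t 19.95 tcp [0.4308 0.0391 0.2004] q [5.828e-01 8.126e-01 7.000e-04 1.200e-03] F [ 0.6 -0.4  0.1] op 0.6 J [ 0.033 -0.189  2.131 -0.     1.197 -0.293]
[ 0.00203609 -0.00150512  0.10336712] [ 0.14498193  0.06919039 -0.30122049]
```

View pics/wrist17.png

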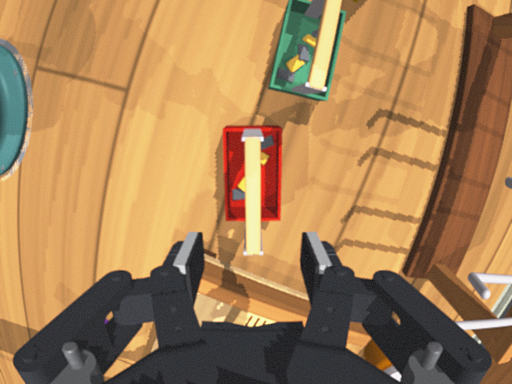

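```bash
python3 -m pendant '[{"linear":[0.002,-0.001,0.04],"delta_rot":[0,0,0],"jaw":0.4},{"linear":[0.002,-0.001,0.08],"delta_rot":[0,0,0],"jaw":0.4},{"linear":[0.002,-0.001,0.1],"delta_rot":[0,0,0],"jaw":0.4},{"linear":[0.002,-0.001,0.103],"delta_rot":[0,0,0],"jaw":0.4},{"linear":[0.002,-0.001,0.103],"delta_rot":[0,0,0],"jaw":1},{"linear":[0.002,-0.001,0.103],"delta_rot":[0,0,0],"jaw":1},{"linear":[0.002,-0.001,0.103],"delta_rot":[0,0,0],"jaw":1},{"linear":[0.002,-0.001,0.103],"delta_rot":[0,0,0],"jaw":1}]' 60; python3 - <<'E'
from cad import *
p=grab_frame('wrist');save(p,'wrist18'); st()
E
```

```text
time: 20.75
tool_pos: [0.4309, 0.0406, 0.0991]
eef_rot: [0.583, 0.813, 0.002, 0.002]
force: [-1.6, 1.1, 5.2]
opening: 0.127
t 20.8 tcp [0.4309 0.0406 0.0991] q [0.5828 0.8126 0.0015 0.0025] F [-1.4 -1.3  5.6] op 0.125 J [ 3.700e-02 -7.800e-02  2.238e+00 -1.000e-03  9.770e-01 -2.890e-01]
```

```bash
python3 -m pendant '[{"linear":[0,0,-0.02],"delta_rot":[0,0,0],"jaw":1},{"linear":[0,0,-0.05],"delta_rot":[0,0,0],"jaw":1},{"linear":[0,0,-0.08],"delta_rot":[0,0,0],"jaw":1},{"linear":[0,0,-0.11],"delta_rot":[0,0,0],"jaw":1},{"linear":[0,0,-0.127],"delta_rot":[0,0,4],"jaw":1},{"linear":[0,0,-0.127],"delta_rot":[0,0,8],"jaw":1},{"linear":[0,0,-0.127],"delta_rot":[0,0,12],"jaw":1},{"linear":[0,0,-0.127],"delta_rot":[0,0,12],"jaw":1}]'; python3 - <<'E'
from cad import *
for n in ['scene','side','wrist']:
    p=grab_frame(n);save(p,n+'19')
    for th in ['hook','rack']: 
        try: print(n,th,[(np.round(d['position'],4).tolist(),round(d['conf'],2)) for d in models.tip_of(p,th if th!='hook' else 'hook2')][:4])
        except Exception as e: print(e)
    W=fcloud(p) if n=='wrist' else cloud(p)
    # prong pts in rack frame guess
    a=np.radians(7.0);R=np.array([[np.cos(a),np.sin(a)],[-np.sin(a),np.cos(a)]])
    Q=(W[...,:2]-[.699,.173])@R.T; z=W[...,2]
    m=(z>.188)&(z<.2)&(Q[...,0]>-.105)&(Q[...,0]<-.03)&(abs(Q[...,1])<.2)
    q=Q[m]; 
    if len(q)>20:
        h,e=np.histogram(q[:,1],bins=np.arange(-.2,.2,.004)); print([(round(e[i]+.002,3),int(h[i])) for i in range(len(h)) if h[i]>3])
    m=(z>.197)&(z<.21)&(abs(Q[...,0]-.011)<.04)&(abs(Q[...,1])<.2); 
    P=W[m]; print('beam',len(P),rect(P) if len(P)>5 else '')
st()
E
```

```text
time: 21.6
tool_pos: [0.4301, 0.0407, 0.2264]
eef_rot: [0.665, 0.747, 0.002, 0.003]
force: [0.8, -0.0, -1.7]
opening: 0.126
scene hook [([0.621, 0.1637, 0.1916], 0.75), ([0.6361, 0.0385, 0.1911], 0.66), ([0.6023, 0.2901, 0.1944], 0.66), ([0.4709, 0.3285, 0.1127], 0.59)]
scene rack [([0.7006, 0.1715, 0.0017], 0.71)]
[(np.float64(-0.154), 38), (np.float64(-0.15), 31), (np.float64(-0.146), 7), (np.float64(-0.106), 32), (np.float64(-0.102), 27), (np.float64(-0.098), 9), (np.float64(-0.03), 20), (np.float64(-0.026), 37), (np.float64(-0.022), 9), (np.float64(0.018), 28), (np.float64(0.022), 32), (np.float64(0.026), 6), (np.float64(0.094), 17), (np.float64(0.098), 31), (np.float64(0.102), 16), (np.float64(0.142), 16), (np.float64(0.146), 29), (np.float64(0.15), 13)]
beam 914 (array([695.8, 172.1]), array([ 50.8, 399. ]), 7.4)
side hook [([0.6381, 0.0341, 0.194], 0.73), ([0.6058, 0.2902, 0.1907], 0.69), ([0.6255, 0.1598, 0.1941], 0.67)]
side rack [([0.6986, 0.1718, 0.0034], 0.61)]
[(np.float64(-0.15), 13), (np.float64(-0.146), 15), (np.float64(-0.106), 4), (np.float64(-0.102), 10), (np.float
[... 235 characters left out ...]
 21), (np.float64(0.154), 5)]
beam 459 (array([706.5, 173.7]), array([ 30.8, 398.3]), 7.8)
wrist hook [([0.6303, 0.035, 0.1936], 0.6)]
wrist rack [([0.7012, 0.1749, -0.0013], 0.85), ([0.4388, 0.1855, -0.0021], 0.32)]
[(np.float64(-0.154), 18), (np.float64(-0.15), 167), (np.float64(-0.146), 254), (np.float64(-0.106), 23), (np.float64(-0.102), 152), (np.float64(-0.098), 163), (np.float64(-0.03), 8), (np.float64(-0.026), 47), (np.float64(-0.022), 40), (np.float64(0.018), 49), (np.float64(0.022), 94), (np.float64(0.026), 30)]
beam 0 
t 22.05 tcp [0.4301 0.0406 0.226 ] q [0.6644 0.7473 0.0017 0.0022] F [-0.3  0.1 -1.8] op 0.124 J [ 3.700e-02 -2.120e-01  2.102e+00 -1.000e-03  1.247e+00 -8.000e-02]
```

View pics/side19.png

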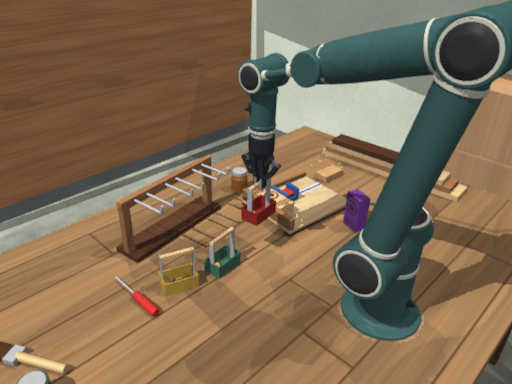

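View pics/wrist19.png

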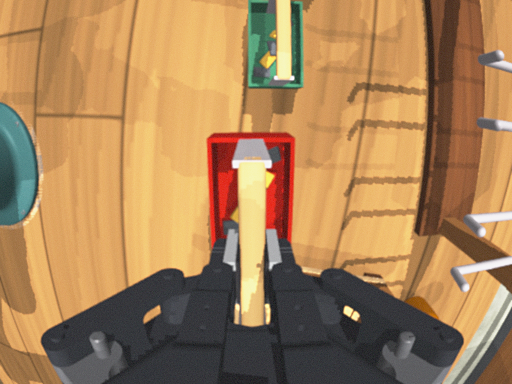

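```bash
python3 -m pendant '[{"linear":[-0.012,0.025,0],"delta_rot":[0,0,0],"jaw":1},{"linear":[-0.029,0.05,0],"delta_rot":[0,0,0],"jaw":1},{"linear":[-0.029,0.07,0],"delta_rot":[0,0,0],"jaw":1},{"linear":[-0.029,0.07,0],"delta_rot":[0,0,0],"jaw":1}]'; python3 - <<'E'
from cad import *
p=grab_frame('wrist');save(p,'wrist20');W=fcloud(p)
a=np.radians(7.0);R=np.array([[np.cos(a),np.sin(a)],[-np.sin(a),np.cos(a)]])
Q=(W[...,:2]-[.699,.173])@R.T; z=W[...,2]
m=(z>.186)&(z<.2)&(Q[...,0]>-.105)&(Q[...,0]<-.03)&(abs(Q[...,1])<.2)
q=Q[m]; h,e=np.histogram(q[:,1],bins=np.arange(-.2,.2,.004)); print([(round(float(e[i])+.002,3),int(h[i])) for i in range(len(h)) if h[i]>3])
m=(z>.205)&(z<.222)&(Q[...,0]>-.15)&(Q[...,0]<-.1)&(abs(Q[...,1])<.2); 
for lo,hi in [(-.17,-.13),(-.12,-.08),(-.05,0)]:
    k=m&(Q[...,1]>lo)&(Q[...,1]<hi); print('tips',Q[k].mean(0) if k.sum() else '',k.sum())
# held bar
P,_=sel(W,p['image'].astype(int),status.get_state()['tool_pos'][:2],.06,.236,.256); print('bar',len(P),rect(P),np.percentile(P[:,2],[50,95]))
s=st(); print(totool([.636,.037,.226],s),level(7.2,s))
E
```

```text
time: 22.45
tool_pos: [0.5052, 0.0198, 0.2265]
eef_rot: [0.665, 0.747, 0.002, 0.003]
force: [-0.3, 0.3, -1.5]
opening: 0.127
[(-0.154, 41), (-0.15, 324), (-0.146, 385), (-0.106, 93), (-0.102, 397), (-0.098, 319), (-0.03, 121), (-0.026, 447), (-0.022, 261), (0.018, 185), (0.022, 456), (0.026, 171)]
tips [-0.11712842 -0.14859521] 184
tips [-0.1183116  -0.10126294] 191
tips [-0.11946052 -0.02607741] 193
bar 5499 (array([505.4,  23.5]), array([37.3, 96.3]), 18.7) [0.24852941 0.25198042]
t 22.5 tcp [0.5036 0.0199 0.2262] q [0.6645 0.7473 0.0014 0.0018] F [ 0.   1.3 -1.1] op 0.128 J [-0.01  -0.063  1.971 -0.     1.228 -0.127]
[0.00152603 0.13350588 0.00076512] [ 0.26244228  0.04996252 -0.49362726]
```

View pics/wrist20.png

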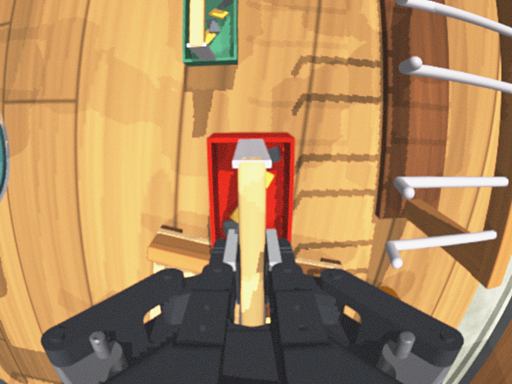

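```bash
python3 -m pendant '[{"linear":[0.003,0.02,-0.002],"delta_rot":[0,0,0],"jaw":1},{"linear":[0.003,0.045,-0.002],"delta_rot":[0,0,0],"jaw":1},{"linear":[0.003,0.07,-0.002],"delta_rot":[0,0,0],"jaw":1},{"linear":[0.003,0.095,-0.002],"delta_rot":[0,0,0],"jaw":1},{"linear":[0.003,0.12,-0.002],"delta_rot":[0,0,0],"jaw":1},{"linear":[0.003,0.132,-0.002],"delta_rot":[0,0,0],"jaw":1},{"linear":[0.003,0.132,-0.002],"delta_rot":[0,0,0],"jaw":1}]'; python3 - <<'E'
from cad import *
p=grab_frame('wrist');save(p,'wrist21');p=grab_frame('side');save(p,'side21')
s=st(); print(totool([.635,.039,.19],s))
E
```

```text
time: 23.2
tool_pos: [0.6345, 0.0385, 0.2284]
eef_rot: [0.664, 0.747, 0.001, 0.002]
force: [-1.5, -0.1, -1.9]
opening: 0.125
t 23.3 tcp [0.633  0.0383 0.2284] q [6.644e-01 7.474e-01 7.000e-04 1.200e-03] F [ 0.1  0.5 -1.1] op 0.126 J [ 2.200e-02  1.880e-01  1.702e+00 -1.000e-03  1.249e+00 -9.600e-02]
[0.00045794 0.00194885 0.03836418]
```

View pics/wrist21.png

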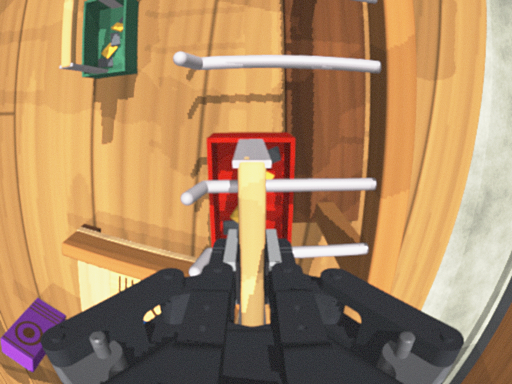

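View pics/side21.png

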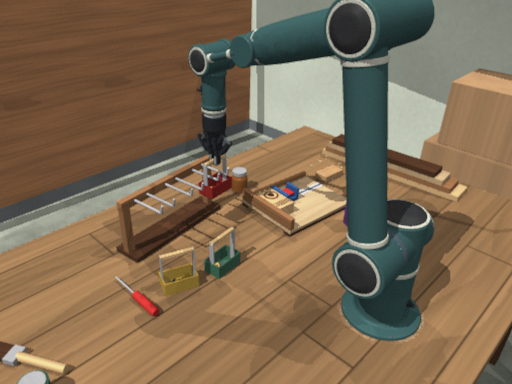

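```bash
python3 -m pendant '[{"linear":[0.0,0.002,0.012],"delta_rot":[0,0,0],"jaw":1},{"linear":[0.0,0.002,0.024],"delta_rot":[0,0,0],"jaw":1},{"linear":[0.0,0.002,0.034],"delta_rot":[0,0,0],"jaw":1},{"linear":[0.0,0.002,0.039],"delta_rot":[0,0,0],"jaw":1},{"linear":[0.0,0.002,0.042],"delta_rot":[0,0,0],"jaw":1},{"linear":[0.0,0.002,0.044],"delta_rot":[0,0,0],"jaw":1},{"linear":[0.0,0.002,0.044],"delta_rot":[0,0,0],"jaw":1}]'
```

```text
time: 24.0
tool_pos: [0.6353, 0.0385, 0.1846]
eef_rot: [0.664, 0.747, 0.001, 0.001]
force: [0.1, 1.0, -2.0]
opening: 0.127
```

```bash
python3 -m pendant '[{"linear":[0.0,0,0.001],"delta_rot":[0,0,0],"jaw":1},{"linear":[0.0,0,0.003],"delta_rot":[0,0,0],"jaw":1},{"linear":[0.0,0,0.003],"delta_rot":[0,0,0],"jaw":1}]'
```

```text
time: 24.3
tool_pos: [0.6359, 0.0385, 0.184]
eef_rot: [0.664, 0.747, 0.001, 0.002]
force: [-2.9, -0.5, 5.8]
opening: 0.126
```

Resting on the prongs. Open gently and rise.

```bash
python3 -m pendant '[{"linear":[0,0,0],"delta_rot":[0,0,0],"jaw":0.7},{"linear":[0,0,0],"delta_rot":[0,0,0],"jaw":0.6},{"linear":[0,0,0],"delta_rot":[0,0,0],"jaw":0.6},{"linear":[0,0,-0.02],"delta_rot":[0,0,0],"jaw":0.6},{"linear":[0,0,-0.04],"delta_rot":[0,0,0],"jaw":0.6},{"linear":[0,0,-0.06],"delta_rot":[0,0,0],"jaw":0.6},{"linear":[0,0,-0.06],"delta_rot":[0,0,0],"jaw":0.6}]'; python3 - <<'E'
from cad import *
look(tag='22'); s=st(); print(totool([.4385,.186,.23],s),level(6.8,s))
E
```

```text
time: 25.0
tool_pos: [0.6378, 0.0386, 0.2476]
eef_rot: [0.664, 0.747, 0.004, 0.004]
force: [0.5, -0.2, 0.6]
opening: 0.398
scene caddy1_bar [0.633 0.042 0.202] 0.56 (164, (array([631.9,  28.6]), array([75.5, 99.5]), 44.4), array([0.206, 0.212]), 'yaw', np.float64(8.1))
scene caddy2_bar [0.469 0.328 0.112] 0.49 
scene caddy3_bar [0.439 0.186 0.118] 0.62 (107, (array([440.2, 185.8]), array([17.6, 99.6]), 8.6), array([0.12 , 0.125]), 'yaw', np.float64(6.9))
side caddy1_bar [0.636 0.038 0.202] 0.69 (93, (array([618.1,  38.5]), array([ 48.8, 101. ]), 7.9), array([0.202, 0.212]), 'yaw', np.float64(4.1))
side caddy2_bar [0.47  0.331 0.113] 0.74 (173, (array([466.3, 332.9]), array([97.6, 17.4]), 71.0), array([0.117, 0.121]), 'yaw', np.float64(-19.8))
side caddy2_bar [0.64  0.035 0.194] 0.65 (163, (array([640.1,  38.5]), array([95.9, 97.8]), 69.7), array([0.197, 0.205]), 'yaw', np.float64(3.9))
side caddy3_bar [0.436 0.186 0.112] 0.66 (142, (array([437. , 187.2]), array([ 19.2, 101.5]), 6.3), array([0.117, 0.121]), 'yaw', np.float64(6.3))
side caddy3_bar [ 0.508 -0.24   0.004] 0.66 
wrist caddy1_bar [0.634 0.036 0.202] 0.58 (2807, (array([620.1,  38.1]), array([46.5, 99.4]), 7.3), array([0.206, 0.209]), 'yaw', np.float64(9.6))
wrist caddy3_bar [0.442 0.188 0.116] 0.78 (932, (array([441.8, 175.6]), array([16.3, 74.8]), 5.5), array([0.121, 0.123]), 'yaw', np.float64(6.9))
t 25.6 tcp [0.6355 0.0386 0.2436] q [0.6644 0.7474 0.0013 0.0018] F [ 0.3  0.5 -0.2] op 0.401 J [ 2.200e-02  1.820e-01  1.680e+00 -1.000e-03  1.275e+00 -9.500e-02]
[ 0.1694964  -0.17843698  0.0126212 ] [ 0.24689376  0.05808945 -0.06949661]
```

View pics/side22.png

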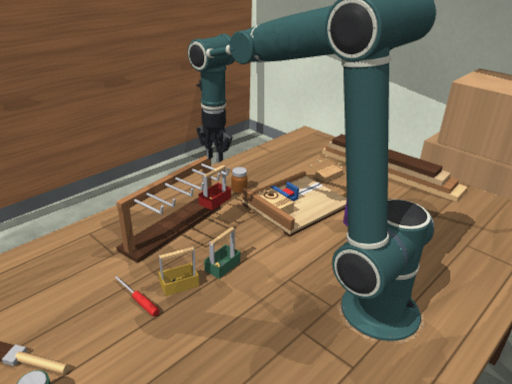

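View pics/wrist22.png

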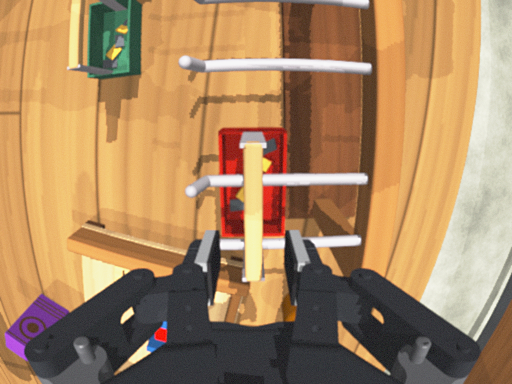

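```bash
python3 -m pendant '[{"linear":[0,-0.04,0],"delta_rot":[0,0,0],"jaw":0.4},{"linear":[0,-0.08,0],"delta_rot":[0,0,0],"jaw":0.4},{"linear":[0.035,-0.11,0],"delta_rot":[0,0,0],"jaw":0.4},{"linear":[0.07,-0.14,0],"delta_rot":[0,0,0],"jaw":0.4},{"linear":[0.11,-0.165,0],"delta_rot":[0,0,0],"jaw":0.4},{"linear":[0.15,-0.178,0.01],"delta_rot":[0,0,0],"jaw":0.4},{"linear":[0.17,-0.178,0.04],"delta_rot":[0,0,0],"jaw":0.4},{"linear":[0.17,-0.178,0.04],"delta_rot":[0,0,0],"jaw":0.4}]'; python3 - <<'E'
from cad import *
look(cams=('wrist','side'),tag='23'); s=st(); print(totool([.4385,.186,.098],s),level(6.8,s))
E
```

```text
time: 26.4
tool_pos: [0.4357, 0.1877, 0.1994]
eef_rot: [0.663, 0.749, -0.001, 0.0]
force: [-0.6, -1.2, -0.8]
opening: 0.597
wrist caddy3_bar [0.44  0.187 0.117] 0.63 (1862, (array([438.9, 187.6]), array([15.8, 98.1]), 7.1), array([0.121, 0.123]), 'yaw', np.float64(6.9))
side caddy2_bar [0.465 0.332 0.112] 0.83 (187, (array([465.8, 333.5]), array([98.5, 18. ]), 68.2), array([0.116, 0.121]), 'yaw', np.float64(-20.2))
side caddy2_bar [0.64  0.036 0.193] 0.66 
side caddy3_bar [0.437 0.187 0.116] 0.67 (126, (array([437.9, 187.6]), array([ 17.8, 101.8]), 7.6), array([0.117, 0.121]), 'yaw', np.float64(6.5))
t 26.8 tcp [0.44   0.1859 0.2037] q [0.665  0.7468 0.002  0.0023] F [ 0.2 -0.1  0.2] op 0.6 J [ 3.490e-01 -9.900e-02  2.047e+00 -2.000e-03  1.188e+00  2.340e-01]
[ 0.00031954 -0.0021546   0.10564885] [ 0.34274093  0.04378019 -0.16362953]
```

View pics/wrist23.png

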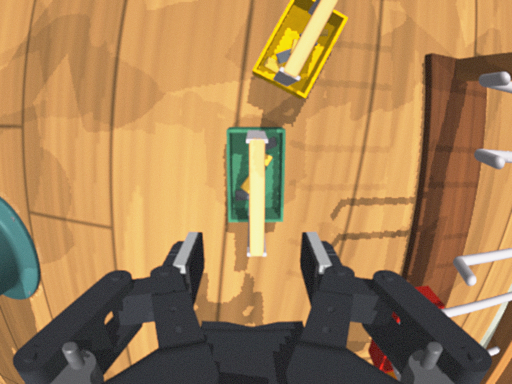

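```bash
python3 -m pendant '[{"linear":[0.001,-0.001,0.04],"delta_rot":[0.3,0,0],"jaw":0.4},{"linear":[0.001,-0.001,0.08],"delta_rot":[0.3,0,0],"jaw":0.4},{"linear":[0.001,-0.001,0.103],"delta_rot":[0.3,0,0],"jaw":0.4},{"linear":[0.001,-0.001,0.106],"delta_rot":[0.3,0,0],"jaw":0.4},{"linear":[0.001,-0.001,0.106],"delta_rot":[0.3,0,0],"jaw":1},{"linear":[0.001,-0.001,0.106],"delta_rot":[0.3,0,0],"jaw":1},{"linear":[0.001,-0.001,0.106],"delta_rot":[0.3,0,0],"jaw":1},{"linear":[0.001,-0.001,0.106],"delta_rot":[0.3,0,0],"jaw":1}]' 60 && python3 -m pendant '[{"linear":[0,0,-0.02],"delta_rot":[0,0,0],"jaw":1},{"linear":[0,0,-0.05],"delta_rot":[0,0,0],"jaw":1},{"linear":[0,0,-0.08],"delta_rot":[0,0,0],"jaw":1},{"linear":[0,0,-0.11],"delta_rot":[0,0,0],"jaw":1},{"linear":[0,0,-0.127],"delta_rot":[0,0,0],"jaw":1},{"linear":[0,0,-0.127],"delta_rot":[0,0,0],"jaw":1}]'; python3 - <<'E'
from cad import *
p=grab_frame('wrist');save(p,'wrist24'); p=grab_frame('side');save(p,'side24')
s=st(); h2=np.array([.699,.173])+np.array([[.9925,-.1219],[.1219,.9925]])@[-.08,-.001]; print(h2,totool([*h2,.226],s),level(7.1,s))
E
```

```text
time: 27.6
tool_pos: [0.4409, 0.1874, 0.0997]
eef_rot: [0.665, 0.747, 0.002, 0.001]
force: [-1.4, -0.8, 5.1]
opening: 0.126
time: 28.2
tool_pos: [0.4425, 0.1881, 0.2302]
eef_rot: [0.665, 0.747, 0.005, 0.003]
force: [0.8, 0.6, -3.0]
opening: 0.126
t 28.3 tcp [0.4402 0.1872 0.2264] q [0.665  0.7469 0.0016 0.0013] F [-0.1 -0.4 -3.6] op 0.126 J [ 3.510e-01 -1.140e-01  2.018e+00 -1.000e-03  1.234e+00  2.350e-01]
[0.6197219 0.1622555] [-0.04554977  0.17541712  0.00107291] [ 0.23530324 -0.00689338 -0.46152254]
```

View pics/side24.png

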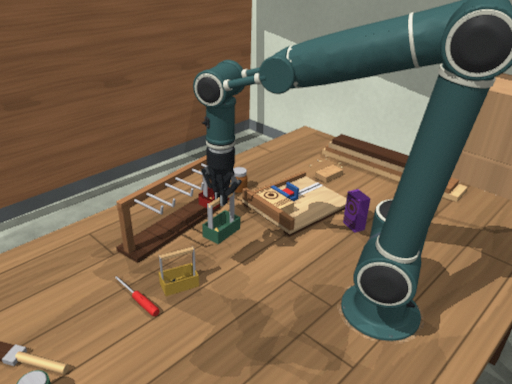

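```bash
python3 -m pendant '[{"linear":[-0.022,0.01,-0.002],"delta_rot":[0,0,-0.4],"jaw":1},{"linear":[-0.045,0.025,-0.002],"delta_rot":[0,0,-0.4],"jaw":1},{"linear":[-0.045,0.05,-0.002],"delta_rot":[0,0,-0.4],"jaw":1},{"linear":[-0.045,0.075,-0.002],"delta_rot":[0,0,-0.4],"jaw":1},{"linear":[-0.045,0.1,-0.002],"delta_rot":[0,0,-0.4],"jaw":1},{"linear":[-0.045,0.125,-0.002],"delta_rot":[0,0,-0.4],"jaw":1},{"linear":[-0.045,0.15,-0.002],"delta_rot":[0,0,-0.4],"jaw":1},{"linear":[-0.045,0.175,-0.002],"delta_rot":[0,0,-0.4],"jaw":1}]'; python3 - <<'E'
from cad import *
p=grab_frame('wrist');save(p,'wrist25')
s=st();print(totool([.6197,.1622,.185],s))
E
```

```text
time: 29.1
tool_pos: [0.6187, 0.1625, 0.2258]
eef_rot: [0.662, 0.749, -0.0, -0.0]
force: [0.4, 0.1, -2.7]
opening: 0.126
t 29.15 tcp [0.6228 0.1628 0.2259] q [0.6625 0.749  0.0016 0.0016] F [ 6.4  0.9 -1.2] op 0.124 J [ 2.170e-01  2.060e-01  1.685e+00 -1.000e-03  1.246e+00  9.500e-02]
[-0.00023995 -0.00336192  0.04088226]
```

View pics/wrist25.png

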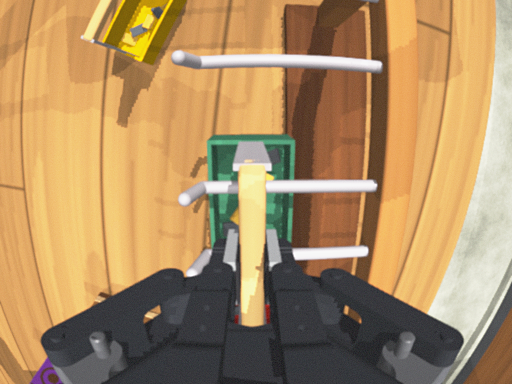

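```bash
python3 -m pendant '[{"linear":[0.0,-0.002,0.012],"delta_rot":[0,0,0],"jaw":1},{"linear":[0.0,-0.002,0.024],"delta_rot":[0,0,0],"jaw":1},{"linear":[0.0,-0.002,0.034],"delta_rot":[0,0,0],"jaw":1},{"linear":[0.0,-0.002,0.039],"delta_rot":[0,0,0],"jaw":1},{"linear":[0.0,-0.002,0.042],"delta_rot":[0,0,0],"jaw":1},{"linear":[0.0,-0.002,0.044],"delta_rot":[0,0,0],"jaw":1},{"linear":[0.0,-0.002,0.044],"delta_rot":[0,0,0],"jaw":1}]'
```

```text
time: 29.85
tool_pos: [0.6196, 0.1624, 0.1843]
eef_rot: [0.662, 0.749, 0.001, 0.001]
force: [-7.2, -1.9, 8.8]
opening: 0.127
```

```bash
python3 -m pendant '[{"linear":[0,0,0],"delta_rot":[0,0,0],"jaw":0.7},{"linear":[0,0,0],"delta_rot":[0,0,0],"jaw":0.6},{"linear":[0,0,0],"delta_rot":[0,0,0],"jaw":0.6},{"linear":[0,0,-0.02],"delta_rot":[0,0,0],"jaw":0.6},{"linear":[0,0,-0.04],"delta_rot":[0,0,0],"jaw":0.6},{"linear":[0,0,-0.06],"delta_rot":[0,0,0],"jaw":0.6},{"linear":[0,0,-0.06],"delta_rot":[0,0,0],"jaw":0.6}]'; python3 - <<'E'
from cad import *
look(tag='26'); s=st(); print(totool([.466,.332,.2],s),level(-20.2,s))
E
```

```text
time: 30.55
tool_pos: [0.6216, 0.1629, 0.2479]
eef_rot: [0.662, 0.749, 0.004, 0.003]
force: [0.1, -0.5, 0.4]
opening: 0.396
scene caddy1_bar [0.633 0.042 0.2  ] 0.95 (200, (array([640. ,  39.7]), array([ 95. , 101.4]), 2.6), array([0.205, 0.21 ]), 'yaw', np.float64(5.5))
scene caddy1_bar [0.617 0.159 0.081] 0.56 (147, (array([619.8, 161. ]), array([57.7, 97.1]), 7.2), array([0.088, 0.093]), 'yaw', np.float64(20.4))
scene caddy2_bar [0.47  0.329 0.114] 0.74 (55, (array([465.9, 325.9]), array([89.9, 16.7]), 67.2), array([0.12 , 0.125]), 'yaw', np.float64(-17.0))
scene caddy3_bar [0.619 0.164 0.204] 0.61 (149, (array([601.9, 159.5]), array([47. , 98.6]), 8.0), array([0.206, 0.213]), 'yaw', np.float64(7.9))
side caddy1_bar [ 0.557 -0.529  0.001] 0.69 (116, (array([ 553.6, -517.7]), array([126.9, 106.8]), 17.5), array([0.001, 0.012]), 'yaw', np.float64(-45.7))
side caddy1_bar [0.638 0.04  0.199] 0.67 (118, (array([618.5,  38.5]), array([ 50.8, 106.5]), 6.6), array([0.202, 0.211]), 'yaw', np.float64(6.6))
side caddy2_bar [0.469 0.332 0.112] 0.98 (182, (array([466.9, 333.5]), array([96.3, 19.1]), 71.1), array([0.117, 0.121]), 'yaw', np.float64(-19.7))
side caddy2_bar [ 0.505 -0.242  0.006] 0.55 (22, (array([ 481.1, -256.9]), array([ 57.2, 116.1]), 43.0), array([0.017, 0.018]), 'yaw', np.float64(31.8))
wrist caddy3_bar [0.621 0.163 0.198] 0.58 (3384, (array([633.9, 172. ]), array([98. , 95.8]), 31.9), array([0.206, 0.207]), 'yaw', np.float64(9.4))
t 31.15 tcp [0.6193 0.1624 0.244 ] q [0.6624 0.7491 0.0009 0.0011] F [-0.5 -0.1  0.2] op 0.4 J [ 2.180e-01  1.900e-01  1.670e+00 -1.000e-03  1.279e+00  9.500e-02]
[ 0.18711743 -0.13150903  0.0435224 ] [ 1.65509734e-01 -9.37621224e-03  2.72329176e+01]
```

View pics/wrist26.png

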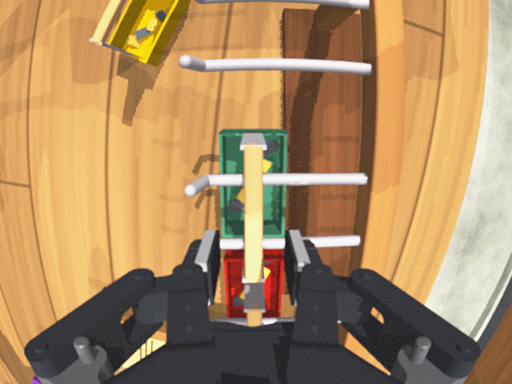

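View pics/side26.png

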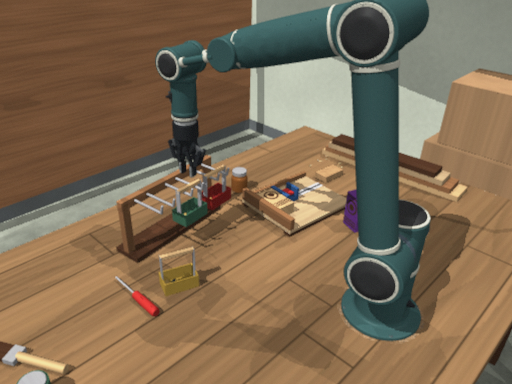

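Green hung. Now yellow at about (.466,.332), yaw −20.

```bash
python3 -m pendant '[{"linear":[0,-0.04,0],"delta_rot":[0,0,0],"jaw":0.4},{"linear":[0.01,-0.08,0],"delta_rot":[0,0,6],"jaw":0.4},{"linear":[0.05,-0.1,0],"delta_rot":[0,0,12],"jaw":0.4},{"linear":[0.09,-0.12,0],"delta_rot":[0,0,18],"jaw":0.4},{"linear":[0.13,-0.131,0],"delta_rot":[0,0,23],"jaw":0.4},{"linear":[0.17,-0.131,0.01],"delta_rot":[0,0,27.2],"jaw":0.4},{"linear":[0.187,-0.131,0.04],"delta_rot":[0,0,27.2],"jaw":0.4},{"linear":[0.187,-0.131,0.04],"delta_rot":[0,0,27.2],"jaw":0.4}]'; python3 - <<'E'
from cad import *
look(cams=('wrist','side'),tag='27'); s=st(); print(totool([.467,.332,.098],s),level(-20.2,s))
E
```

```text
time: 31.95
tool_pos: [0.4635, 0.3327, 0.1995]
eef_rot: [0.819, 0.574, -0.002, 0.001]
force: [0.4, -0.2, -0.7]
opening: 0.597
wrist caddy2_bar [0.464 0.329 0.114] 0.73 (1897, (array([467. , 332.8]), array([98.8, 16. ]), 70.1), array([0.121, 0.123]), 'yaw', np.float64(-19.9))
wrist caddy3_bar [0.626 0.161 0.202] 0.73 (663, (array([618.5, 180. ]), array([16.5, 68.1]), 9.6), array([0.206, 0.207]), 'yaw', np.float64(7.3))
side caddy1_bar [0.634 0.041 0.2  ] 0.89 (111, (array([618.2,  39.7]), array([ 49.7, 100.8]), 8.5), array([0.202, 0.208]), 'yaw', np.float64(6.9))
side caddy2_bar [0.464 0.332 0.113] 0.55 (181, (array([466.2, 332.9]), array([97.1, 19.3]), 71.6), array([0.117, 0.12 ]), 'yaw', np.float64(-19.8))
side caddy3_bar [0.616 0.161 0.198] 0.88 (99, (array([601.1, 151.2]), array([48.3, 86.8]), 13.3), array([0.201, 0.21 ]), 'yaw', np.float64(21.7))
t 32.35 tcp [0.4675 0.3314 0.2048] q [0.8204 0.5718 0.0022 0.001 ] F [-0.  -0.2  0.6] op 0.6 J [ 0.574  0.088  1.859 -0.002  1.19   0.928]
[ 1.00843778e-04 -1.10646231e-03  1.06822082e-01] [ 0.23471448 -0.13884796 -0.05006865]
```

View pics/wrist27.png

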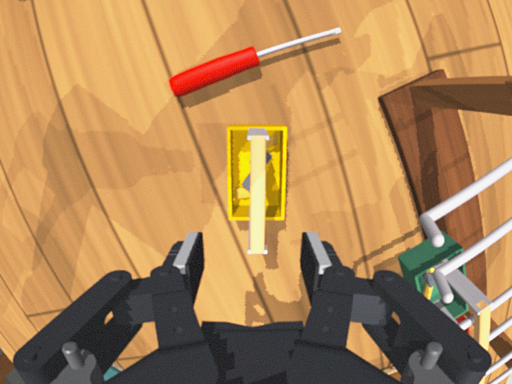

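```bash
python3 -m pendant '[{"linear":[0.001,-0.001,0.04],"delta_rot":[0.2,0,0],"jaw":0.4},{"linear":[0.001,-0.001,0.08],"delta_rot":[0.2,0,0],"jaw":0.4},{"linear":[0.001,-0.001,0.104],"delta_rot":[0.2,0,0],"jaw":0.4},{"linear":[0.001,-0.001,0.107],"delta_rot":[0.2,0,0],"jaw":0.4},{"linear":[0.001,-0.001,0.107],"delta_rot":[0.2,0,0],"jaw":1},{"linear":[0.001,-0.001,0.107],"delta_rot":[0.2,0,0],"jaw":1},{"linear":[0.001,-0.001,0.107],"delta_rot":[0.2,0,0],"jaw":1},{"linear":[0.001,-0.001,0.107],"delta_rot":[0.2,0,0],"jaw":1}]' 60 && python3 -m pendant '[{"linear":[0,0,-0.02],"delta_rot":[0,0,0],"jaw":1},{"linear":[0,0,-0.05],"delta_rot":[0,0,0],"jaw":1},{"linear":[0,0,-0.08],"delta_rot":[0,0,0],"jaw":1},{"linear":[0,0,-0.11],"delta_rot":[0,0,-6],"jaw":1},{"linear":[0,0,-0.127],"delta_rot":[0,0,-13],"jaw":1},{"linear":[0,0,-0.127],"delta_rot":[0,0,-20],"jaw":1},{"linear":[0,0,-0.127],"delta_rot":[0,0,-27.2],"jaw":1},{"linear":[0,0,-0.127],"delta_rot":[0,0,-27.2],"jaw":1}]'; python3 - <<'E'
from cad import *
p=grab_frame('wrist');save(p,'wrist28'); p=grab_frame('side');save(p,'side28')
s=st(); h2=np.array([.699,.173])+np.array([[.9925,-.1219],[.1219,.9925]])@[-.08,.124]; print(h2,totool([*h2,.226],s),level(7.1,s))
E
```

```text
time: 33.15
tool_pos: [0.4688, 0.3341, 0.1003]
eef_rot: [0.82, 0.572, 0.003, -0.001]
force: [-1.7, 1.3, 6.3]
opening: 0.125
time: 33.95
tool_pos: [0.4682, 0.3334, 0.2279]
eef_rot: [0.663, 0.749, 0.004, 0.0]
force: [0.8, -0.7, -1.8]
opening: 0.126
t 34.05 tcp [0.4681 0.3333 0.2274] q [6.641e-01 7.477e-01 3.300e-03 2.000e-04] F [ 0.3  0.3 -0.6] op 0.125 J [5.750e-01 7.300e-02 1.832e+00 1.000e-03 1.229e+00 4.560e-01]
[0.6044844 0.286318 ] [-0.06275949  0.12989588  0.00179121] [ 0.30349966 -0.23623401 -0.32301508]
```

View pics/wrist28.png

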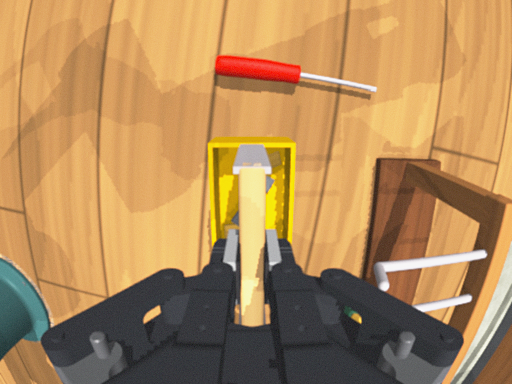

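```bash
python3 -m pendant '[{"linear":[-0.025,0,-0.001],"delta_rot":[0,0,-0.3],"jaw":1},{"linear":[-0.05,0,-0.001],"delta_rot":[0,0,-0.3],"jaw":1},{"linear":[-0.063,0.015,-0.001],"delta_rot":[0,0,-0.3],"jaw":1},{"linear":[-0.063,0.03,-0.001],"delta_rot":[0,0,-0.3],"jaw":1},{"linear":[-0.063,0.055,-0.001],"delta_rot":[0,0,-0.3],"jaw":1},{"linear":[-0.063,0.08,-0.001],"delta_rot":[0,0,-0.3],"jaw":1},{"linear":[-0.063,0.105,-0.001],"delta_rot":[0,0,-0.3],"jaw":1},{"linear":[-0.063,0.128,-0.001],"delta_rot":[0,0,-0.3],"jaw":1}]'; python3 - <<'E'
from cad import *
p=grab_frame('wrist');save(p,'wrist29')
s=st();print(totool([.6045,.2863,.185],s))
E
```

```text
time: 34.85
tool_pos: [0.6042, 0.2869, 0.2283]
eef_rot: [0.663, 0.749, 0.003, 0.0]
force: [-0.1, 1.2, -1.3]
opening: 0.126
t 34.9 tcp [0.6077 0.2871 0.2282] q [0.6629 0.7487 0.005  0.0013] F [ 3.8  0.8 -1. ] op 0.128 J [0.403 0.254 1.622 0.002 1.255 0.281]
[-0.00062034 -0.0036724   0.04316112]
```

View pics/wrist29.png

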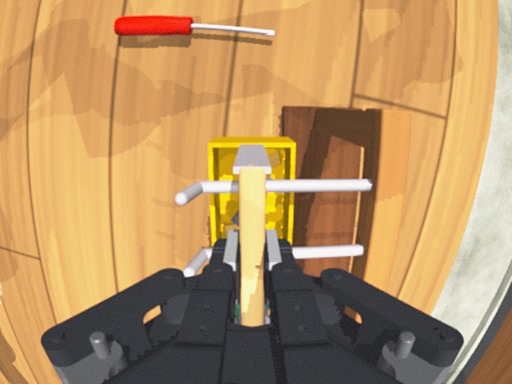

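```bash
python3 -m pendant '[{"linear":[0.0,-0.002,0.012],"delta_rot":[0,0,0],"jaw":1},{"linear":[0.0,-0.002,0.024],"delta_rot":[0,0,0],"jaw":1},{"linear":[0.0,-0.002,0.034],"delta_rot":[0,0,0],"jaw":1},{"linear":[0.0,-0.002,0.040],"delta_rot":[0,0,0],"jaw":1},{"linear":[0.0,-0.002,0.043],"delta_rot":[0,0,0],"jaw":1},{"linear":[0.0,-0.002,0.0455],"delta_rot":[0,0,0],"jaw":1},{"linear":[0.0,-0.002,0.0455],"delta_rot":[0,0,0],"jaw":1}]'
```

```text
time: 35.6
tool_pos: [0.605, 0.287, 0.1852]
eef_rot: [0.663, 0.749, 0.005, 0.001]
force: [-6.6, -3.7, 7.6]
opening: 0.124
```

```bash
python3 -m pendant '[{"linear":[0,0,0],"delta_rot":[0,0,0],"jaw":0.7},{"linear":[0,0,0],"delta_rot":[0,0,0],"jaw":0.6},{"linear":[0,0,0],"delta_rot":[0,0,0],"jaw":0.6},{"linear":[0,0,-0.02],"delta_rot":[0,0,0],"jaw":0.6},{"linear":[0,0,-0.04],"delta_rot":[0,0,0],"jaw":0.6},{"linear":[0,0,-0.07],"delta_rot":[0,0,0],"jaw":0.6},{"linear":[0,-0.04,-0.1],"delta_rot":[0,0,0],"jaw":0.6},{"linear":[0,-0.08,-0.1],"delta_rot":[0,0,0],"jaw":0.6}]' && python3 -m pendant '[{"linear":[-0.04,-0.04,0],"delta_rot":[0,0,0],"jaw":0.6},{"linear":[-0.08,-0.08,0],"delta_rot":[0,0,0],"jaw":0.6},{"linear":[-0.12,-0.08,0],"delta_rot":[0,0,0],"jaw":0.6},{"linear":[-0.16,-0.08,0],"delta_rot":[0,0,0],"jaw":0.6},{"linear":[-0.2,-0.06,0],"delta_rot":[0,0,0],"jaw":0.6},{"linear":[-0.24,-0.04,0],"delta_rot":[0,0,0],"jaw":0.6},{"linear":[-0.28,-0.02,0],"delta_rot":[0,0,0],"jaw":0.6},{"linear":[-0.32,0,0],"delta_rot":[0,0,0],"jaw":0.6}]'; python3 - <<'E'
from cad import *
import j
look(tag='30'); st()
p,W=j.jigwrist()
I=p['image'].astype(int)
R=np.array([[.9936,-.1132],[.1132,.9936]])
P,c=sel(W,I,(.505,-.18),.13,.066,.073); m=(c[:,2]<c[:,0]-20);P=P[m];J=(P[:,:2]-[.504,-.241])@R.T
k=(J[:,1]<.125)&(J[:,1]>.03)&(abs(J[:,0]-.01)<.1);r=rect(J[k]);print('block jig',r)
P,c=sel(W,I,(.505,-.21),.22,.04,.09); m=(c[:,2]>c[:,0]+50)&(c[:,2]>c[:,1]+40);P=P[m];  J=(P[:,:2]-[.504,-.241])@R.T
print(np.percentile(J,[0.5,5,50,95,99.5],axis=0).round(4))
E
```

```text
time: 36.4
tool_pos: [0.5271, 0.2778, 0.2894]
eef_rot: [0.663, 0.748, 0.009, 0.003]
force: [0.1, 1.4, 0.4]
opening: 0.403
time: 37.2
tool_pos: [0.5663, -0.0416, 0.287]
eef_rot: [0.663, 0.748, 0.009, 0.003]
force: [0.2, 0.8, -0.1]
opening: 0.399
scene caddy1_bar [0.636 0.028 0.199] 0.83 (195, (array([643.2,  34.5]), array([98.8, 95.4]), 45.9), array([0.205, 0.21 ]), 'yaw', np.float64(15.6))
scene caddy2_bar [0.605 0.282 0.2  ] 0.56 (158, (array([606.4, 282.1]), array([94.9, 96.4]), 71.9), array([0.205, 0.211]), 'yaw', np.float64(5.3))
scene caddy2_bar [ 0.742 -0.184  0.002] 0.53 (865, (array([ 743.2, -185.5]), array([129.6, 124.5]), 29.2), array([0.001, 0.007]), 'yaw', np.float64(-58.4))
scene caddy3_bar [0.613 0.165 0.205] 0.6 (159, (array([599.1, 161.3]), array([99.5, 44.3]), 85.6), array([0.206, 0.215]), 'yaw', np.float64(-6.6))
side caddy1_bar [0.64  0.026 0.202] 0.76 (94, (array([619.4,  25.4]), array([50.5, 99.7]), 11.3), array([0.203, 0.212]), 'yaw', np.float64(15.8))
side caddy1_bar [0.622 0.159 0.193] 0.62 (203, (array([626. , 168.5]), array([106.3,  91.1]), 26.0), array([0.1
[... 546 characters left out ...]
6.3]), array([ 1.9, 65.7]), 84.3), array([0.052, 0.06 ]), 'yaw', np.float64(84.8))
t 37.8 tcp [ 0.5653 -0.039   0.2873] q [0.6627 0.7488 0.0089 0.0029] F [-0.9  0.7  0.2] op 0.401 J [-0.12   0.018  1.779  0.012  1.329 -0.244]
red 218 (array([ 547.8, -231.2]), array([39.5, 18.7]), 85.7) [ 0.5477 -0.2277  0.0583]
bluetop 424 (array([ 556.7, -224.2]), array([79.2, 43.4]), 79.6) 0.0746773164262916
fence 6055 (array([ 568.6, -138.6]), array([ 85.3, 364.3]), 83.9) 0.06928645736936759
blocktop 20 (array([640.4, -20.4]), array([3.2, 2.3]), 88.8)
block jig (array([11.6, 92.2]), array([ 65.7, 129.9]), 90.0)
[[ 0.0274 -0.0146]
 [ 0.0325 -0.0124]
 [ 0.0488  0.0487]
 [ 0.0702  0.06  ]
 [ 0.0737  0.061 ]]
```

View pics/wrist30.png

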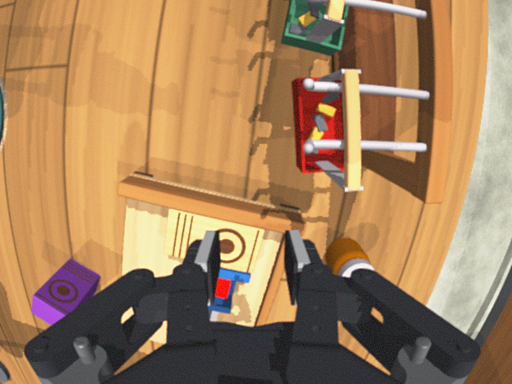

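View pics/side30.png

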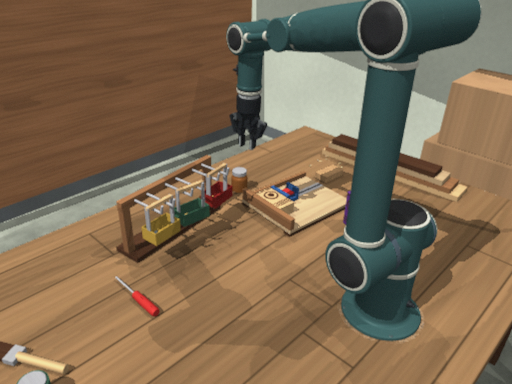

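View pics/scene30.png

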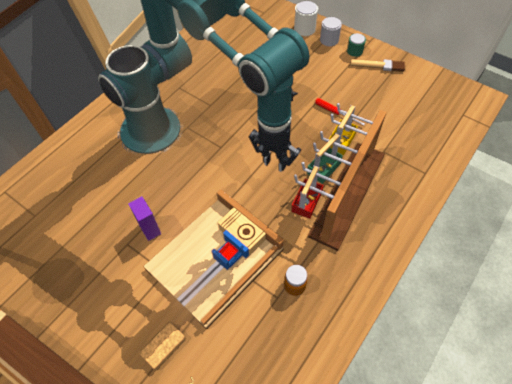

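```bash
cat >> cad.py <<'E'
def bars(n='wrist',tag=None):
    p=grab_frame(n);W=fcloud(p) if n=='wrist' else cloud(p);I=p['image'].astype(int)
    if tag: save(p,n+tag)
    a=np.radians(7.1);R=np.array([[np.cos(a),np.sin(a)],[-np.sin(a),np.cos(a)]])
    for i,y in enumerate([-.125,0,.125]):
        Q=(W[...,:2]-[.699,.173])@R.T
        m=(W[...,2]>.19)&(W[...,2]<.216)&(I[...,0]-I[...,2]>45)&(I[...,0]>110)&(I[...,1]>I[...,0]*.7)&(abs(Q[...,1]-y)<.07)&(Q[...,0]>-.13)&(Q[...,0]<-.025)
        q=Q[m]
        if len(q)<20: print(n,i+1,'few',len(q)); continue
        d=q-q.mean(0);w,v=np.linalg.eigh(d.T@d);b=v[:,1]*np.sign(v[1,1])
        print(n,'hook',i+1,len(q),'rackframe',rect(q),'yaw rel',np.degrees(np.arctan2(-b[0],b[1])).round(1),'z',np.percentile(W[m][:,2],[5,50,95]).round(4))
E
python3 - <<'E'
from cad import *
for n in ['wrist','scene','side']: bars(n)
s=st();print(totool([.56,.09,.33],s),level(7.1,s))
E
```

```text
wrist hook 1 1979 rackframe (array([ -63.8, -141.2]), array([94.3, 79.9]), 68.0) yaw rel 4.3 z [0.1992 0.2058 0.2071]
wrist hook 2 315 rackframe (array([-93.1, -40.2]), array([19.5, 12.3]), 81.0) yaw rel -13.3 z [0.2017 0.2059 0.2071]
wrist 3 few 0
scene hook 1 149 rackframe (array([ -94.9, -138.1]), array([47.3, 98.9]), 2.7) yaw rel 4.2 z [0.1955 0.2054 0.2089]
scene hook 2 151 rackframe (array([-91.4,   3.4]), array([98.2, 65.1]), 55.0) yaw rel -14.8 z [0.1969 0.2053 0.2089]
scene hook 3 131 rackframe (array([-89.7, 118.7]), array([77.2, 89.3]), 26.8) yaw rel -0.7 z [0.1954 0.205  0.2094]
side hook 1 81 rackframe (array([ -80.2, -134.7]), array([ 14.1, 102.9]), 5.1) yaw rel 5.9 z [0.1948 0.2015 0.2051]
side hook 2 115 rackframe (array([-85.9,  -0.9]), array([97.5, 18. ]), 78.0) yaw rel -10.7 z [0.1937 0.2015 0.205 ]
side hook 3 134 rackframe (array([-73.4, 123. ]), array([ 31.3, 100.6]), 1.8) yaw rel 0.7 z [0.1941 0.2015 0.2043]
t 38.0 tcp [ 0.5655 -0.0395  0.2872] q [0.663  0.7485 0.0088 0.0028] F [-0.2  0.9 -0.5] op 0.404 J [-0.121  0.019  1.779  0.012  1.329 -0.244]
[ 0.12957899  0.01086568 -0.04169736] [ 0.96665029 -0.42564651 -0.16510537]
```

```bash
python3 -m pendant '[{"linear":[0.04,0,-0.02],"delta_rot":[0.9,-0.4,0],"jaw":0.6},{"linear":[0.08,0.01,-0.02],"delta_rot":[0.9,-0.4,0],"jaw":0.4},{"linear":[0.11,0.04,-0.02],"delta_rot":[0.9,-0.4,0],"jaw":0.4},{"linear":[0.11,0.04,-0.02],"delta_rot":[0.9,-0.4,0],"jaw":0.4},{"linear":[0.11,0.04,-0.02],"delta_rot":[0.9,-0.4,0],"jaw":0.4}]'; python3 - <<'E'
from cad import *
bars('wrist','31'); bars('side')
a=np.radians(7.1);R=np.array([[np.cos(a),-np.sin(a)],[np.sin(a),np.cos(a)]])
s=st()
print((R.T@(np.array(s['tool_pos'][:2])-[.699,.173])).round(4),level(7.1,s))
E
```

```text
time: 38.5
tool_pos: [0.5917, 0.075, 0.3082]
eef_rot: [0.662, 0.749, 0.0, 0.0]
force: [0.7, -0.4, 0.1]
opening: 0.598
wrist hook 1 1148 rackframe (array([ -72.3, -131.3]), array([63.2, 98.5]), 25.1) yaw rel 4.3 z [0.2016 0.206  0.2072]
wrist hook 2 1749 rackframe (array([-82.6,   0.3]), array([66.8, 88.2]), 21.6) yaw rel -11.3 z [0.2035 0.206  0.2072]
wrist hook 3 115 rackframe (array([-80.6,  78.8]), array([ 8.6, 13.6]), 79.8) yaw rel 88.2 z [0.2033 0.206  0.2074]
side hook 1 83 rackframe (array([ -79. , -135.9]), array([15.6, 99.9]), 5.2) yaw rel 5.0 z [0.1931 0.2011 0.2049]
side hook 2 111 rackframe (array([-84.6,  -2.6]), array([45.2, 89.4]), 12.2) yaw rel -9.4 z [0.1932 0.2014 0.204 ]
side hook 3 128 rackframe (array([-80.9, 121.9]), array([ 17.3, 102. ]), 1.6) yaw rel 0.8 z [0.194  0.2015 0.2047]
t 38.6 tcp [0.5912 0.0737 0.3083] q [6.631e-01 7.485e-01 1.000e-04 0.000e+00] F [ 0.  -0.5  1. ] op 0.602 J [ 0.082  0.076  1.681  0.     1.384 -0.039]
[-0.1192 -0.0852] [ 0.00893642 -0.00192662 -0.17357223]
```

View pics/wrist31.png

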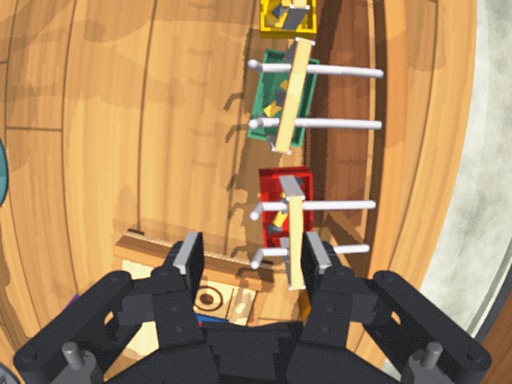

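```bash
python3 -m pendant '[{"linear":[0.03,0.012,0],"delta_rot":[0,0,5],"jaw":0.4},{"linear":[0.06,0.025,0],"delta_rot":[0,0,11],"jaw":0.4},{"linear":[0.085,0.037,0.01],"delta_rot":[0,0,11],"jaw":0.4},{"linear":[0.085,0.037,0.05],"delta_rot":[0,0,11],"jaw":0.4},{"linear":[0.085,0.037,0.09],"delta_rot":[0,0,11],"jaw":0.4},{"linear":[0.085,0.037,0.12],"delta_rot":[0,0,11],"jaw":0.4},{"linear":[0.085,0.037,0.122],"delta_rot":[0,0,11],"jaw":0.4},{"linear":[0.085,0.037,0.122],"delta_rot":[0,0,11],"jaw":0.4}]'; python3 - <<'E'
from cad import *
p=grab_frame('wrist');save(p,'wrist32');s=st()
a=np.radians(7.1);R=np.array([[np.cos(a),-np.sin(a)],[np.sin(a),np.cos(a)]])
print((R.T@(np.array(s['tool_pos'][:2])-[.699,.173])).round(4),level(-4,s))
E
```

```text
time: 39.4
tool_pos: [0.6173, 0.1614, 0.1861]
eef_rot: [0.732, 0.681, -0.001, -0.0]
force: [0.3, 0.1, 0.2]
opening: 0.6
t 39.45 tcp [0.6185 0.1619 0.188 ] q [7.322e-01 6.811e-01 9.000e-04 6.000e-04] F [ 0.5 -0.  -0.3] op 0.598 J [ 0.217  0.225  1.733 -0.     1.181  0.289]
[-0.0812 -0.0011] [ 0.11463311 -0.02964247 -0.13954815]
```

View pics/wrist32.png

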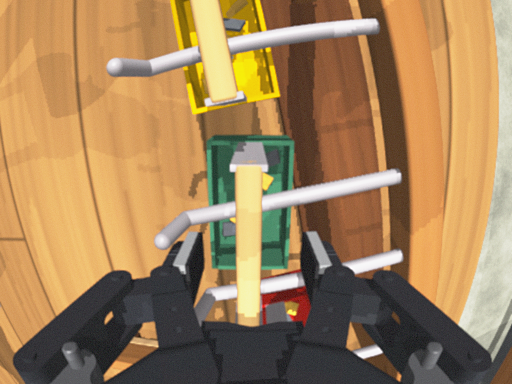

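```bash
python3 -m pendant '[{"linear":[0,0,0.001],"delta_rot":[0,0,0],"jaw":1},{"linear":[0,0,0.001],"delta_rot":[0,0,0],"jaw":1},{"linear":[0,0,0.001],"delta_rot":[0,0,0],"jaw":1},{"linear":[0,0,0.001],"delta_rot":[0,0,0],"jaw":1},{"linear":[0,0,-0.008],"delta_rot":[0,0,0],"jaw":1},{"linear":[0,0,-0.008],"delta_rot":[0,0,-5],"jaw":1},{"linear":[0,0,-0.008],"delta_rot":[0,0,-11],"jaw":1},{"linear":[0,0,-0.008],"delta_rot":[0,0,-11],"jaw":1}]' 40; python3 - <<'E'
from cad import *
p=grab_frame('wrist');save(p,'wrist33');s=st()
a=np.radians(7.1);R=np.array([[np.cos(a),-np.sin(a)],[np.sin(a),np.cos(a)]])
print((R.T@(np.array(s['tool_pos'][:2])-[.699,.173])).round(4),level(7.1,s))
E
```

```text
time: 40.25
tool_pos: [0.6183, 0.1618, 0.1957]
eef_rot: [0.663, 0.748, 0.001, 0.0]
force: [-0.4, 0.5, -3.1]
opening: 0.127
t 40.3 tcp [0.6183 0.1619 0.1957] q [6.643e-01 7.475e-01 6.000e-04 5.000e-04] F [-1.1 -0.8 -2.5] op 0.128 J [ 0.217  0.22   1.725 -0.     1.195  0.1  ]
[-0.0815 -0.0011] [ 0.08276712 -0.00306758 -0.35929097]
```

View pics/wrist33.png

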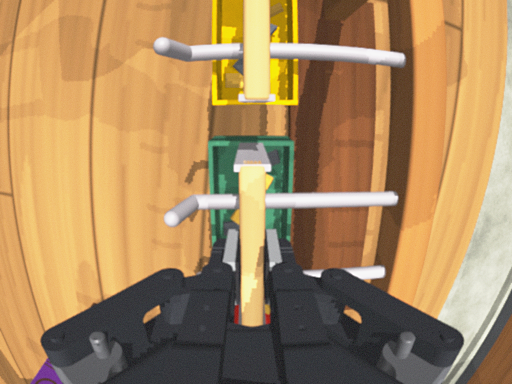

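```bash
python3 -m pendant '[{"linear":[0,0.001,0.005],"delta_rot":[0,0,0],"jaw":1},{"linear":[0,0.001,0.008],"delta_rot":[0,0,0],"jaw":1},{"linear":[0,0.001,0.0105],"delta_rot":[0,0,0],"jaw":1},{"linear":[0,0.001,0.0105],"delta_rot":[0,0,0],"jaw":1}]'
```

```text
time: 40.7
tool_pos: [0.6197, 0.1621, 0.1892]
eef_rot: [0.665, 0.747, 0.001, 0.001]
force: [-7.4, -0.6, 14.5]
opening: 0.128
```

```bash
python3 -m pendant '[{"linear":[0,0,0],"delta_rot":[0,0,0],"jaw":1},{"linear":[0,0,0],"delta_rot":[0,0,0],"jaw":1},{"linear":[0,0,0],"delta_rot":[0,0,0],"jaw":1}]'; python3 -m pendant '[{"linear":[0,0,0],"delta_rot":[0,0,0],"jaw":0.8},{"linear":[0,0,0],"delta_rot":[0,0,0],"jaw":0.7},{"linear":[0,0,0],"delta_rot":[0,0,0],"jaw":0.6},{"linear":[0,0,0],"delta_rot":[0,0,0],"jaw":0.6},{"linear":[0,0,-0.02],"delta_rot":[0,0,0],"jaw":0.6},{"linear":[0,0,-0.05],"delta_rot":[0,0,0],"jaw":0.6},{"linear":[0,0,-0.08],"delta_rot":[0,0,0],"jaw":0.6},{"linear":[0,0,-0.08],"delta_rot":[0,0,0],"jaw":0.6}]'; python3 - <<'E'
from cad import *
bars('wrist','34');bars('side');s=st()
a=np.radians(7.1);R=np.array([[np.cos(a),-np.sin(a)],[np.sin(a),np.cos(a)]])
print((R.T@(np.array(s['tool_pos'][:2])-[.699,.173])).round(4),level(7.1,s))
E
```

```text
time: 41.0
tool_pos: [0.6201, 0.1622, 0.1894]
eef_rot: [0.665, 0.747, 0.002, 0.001]
force: [-0.7, 0.2, 2.7]
opening: 0.129
time: 41.8
tool_pos: [0.6226, 0.1628, 0.2754]
eef_rot: [0.665, 0.747, 0.006, 0.004]
force: [0.4, 0.1, 0.7]
opening: 0.396
wrist hook 1 391 rackframe (array([ -86.9, -107.6]), array([33.5, 34.7]), 20.9) yaw rel 5.8 z [0.2001 0.2061 0.2071]
wrist hook 2 1894 rackframe (array([-80.7,  -2. ]), array([52.4, 90.1]), 26.5) yaw rel -0.0 z [0.2047 0.2061 0.2072]
wrist hook 3 1790 rackframe (array([-75.9, 114. ]), array([95.6, 77.9]), 4.8) yaw rel -0.8 z [0.2042 0.206  0.2072]
side hook 1 78 rackframe (array([ -79. , -138.7]), array([33.4, 93.2]), 22.8) yaw rel 6.8 z [0.1953 0.2012 0.2048]
side hook 2 105 rackframe (array([-82.3,  -1.9]), array([17.3, 97.9]), 0.6) yaw rel -1.0 z [0.1946 0.2019 0.2052]
side hook 3 127 rackframe (array([-80.8, 123.6]), array([99.8, 17.2]), 89.1) yaw rel 0.5 z [0.1945 0.2017 0.2049]
t 41.9 tcp [0.6203 0.1622 0.2704] q [0.665  0.7468 0.0025 0.0019] F [-0.7  0.2 -0.7] op 0.403 J [ 0.217  0.175  1.639 -0.     1.321  0.101]
[-0.0794 -0.001 ] [ 0.36068034 -0.02770087 -0.46304082]
```

View pics/wrist34.png

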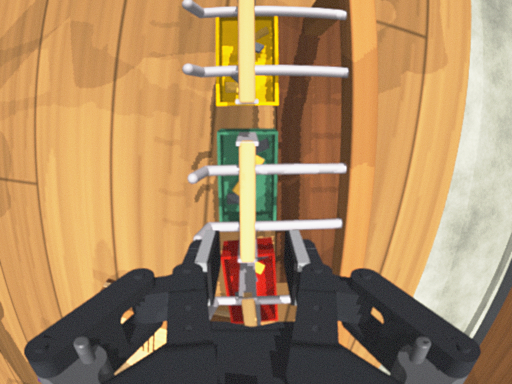

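```bash
python3 -m pendant '[{"linear":[-0.04,0,0],"delta_rot":[0.3,0,-2],"jaw":0.4},{"linear":[-0.08,-0.001,0],"delta_rot":[0.3,0,-4],"jaw":0.4},{"linear":[-0.12,-0.002,0],"delta_rot":[0.3,0,-6],"jaw":0.4},{"linear":[-0.135,-0.002,0],"delta_rot":[0.3,0,-6],"jaw":0.4},{"linear":[-0.135,-0.002,0],"delta_rot":[0.3,0,-6],"jaw":0.4}]'; python3 - <<'E'
from cad import *
bars('wrist','35');bars('side');s=st()
a=np.radians(7.1);R=np.array([[np.cos(a),-np.sin(a)],[np.sin(a),np.cos(a)]])
print((R.T@(np.array(s['tool_pos'][:2])-[.699,.173])).round(4),level(12.6,s))
E
```

```text
time: 42.4
tool_pos: [0.6332, 0.026, 0.2683]
eef_rot: [0.626, 0.779, -0.001, -0.001]
force: [-0.1, -0.2, -0.2]
opening: 0.597
wrist hook 1 2033 rackframe (array([ -85.3, -136. ]), array([70.8, 97.7]), 36.2) yaw rel 4.6 z [0.2045 0.2062 0.2073]
wrist hook 2 1542 rackframe (array([-82.3, -23.9]), array([66.8, 62.7]), 37.2) yaw rel -0.6 z [0.2044 0.206  0.2074]
wrist 3 few 0
side hook 1 84 rackframe (array([ -78.8, -138.9]), array([ 15.4, 100.1]), 6.1) yaw rel 3.9 z [0.194  0.2016 0.2053]
side hook 2 101 rackframe (array([-82.2,  -2.3]), array([100.3,  15.5]), 88.0) yaw rel -0.1 z [0.1951 0.2016 0.2045]
side hook 3 130 rackframe (array([-80. , 122.8]), array([32.8, 97.3]), 14.6) yaw rel 1.2 z [0.1937 0.2016 0.2046]
t 42.5 tcp [0.6334 0.0285 0.269 ] q [ 6.254e-01  7.803e-01  2.000e-04 -8.000e-04] F [ 0.3  0.1 -0.6] op 0.6 J [ 5.000e-03  1.670e-01  1.651e+00  1.000e-03  1.325e+00 -2.150e-01]
[-0.083  -0.1352] [-0.0390412  -0.09209765 -0.01835159]
```

View pics/wrist35.png

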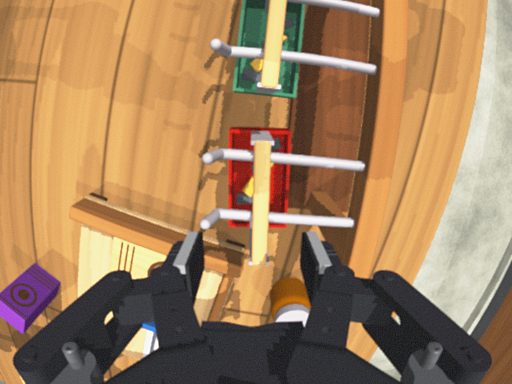

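```bash
python3 -m pendant '[{"linear":[0,0.003,0.03],"delta_rot":[0,0,0],"jaw":0.4},{"linear":[0,0.003,0.06],"delta_rot":[0,0,0],"jaw":0.4},{"linear":[0,0.003,0.081],"delta_rot":[0,0,0],"jaw":0.4},{"linear":[0,0.003,0.081],"delta_rot":[0,0,0],"jaw":0.4},{"linear":[0,0.003,0.081],"delta_rot":[0,0,0],"jaw":1},{"linear":[0,0.003,0.081],"delta_rot":[0,0,0],"jaw":1},{"linear":[0,0.003,0.081],"delta_rot":[0,0,0],"jaw":1},{"linear":[0,0.003,0.081],"delta_rot":[0,0,0],"jaw":1}]' 40; python3 -m pendant '[{"linear":[0,0,-0.004],"delta_rot":[0,0,0],"jaw":1},{"linear":[0,0,-0.008],"delta_rot":[0,0,0],"jaw":1},{"linear":[0.005,0,-0.008],"delta_rot":[0,0,3],"jaw":1},{"linear":[0.011,0,-0.008],"delta_rot":[0,0,5.5],"jaw":1},{"linear":[0.011,0,-0.008],"delta_rot":[0,0,5.5],"jaw":1},{"linear":[0.011,0,-0.008],"delta_rot":[0,0,5.5],"jaw":1}]'; python3 - <<'E'
from cad import *
p=grab_frame('wrist');save(p,'wrist36');s=st()
a=np.radians(7.1);R=np.array([[np.cos(a),-np.sin(a)],[np.sin(a),np.cos(a)]])
print((R.T@(np.array(s['tool_pos'][:2])-[.699,.173])).round(4),level(7.1,s))
E
```

```text
time: 43.3
tool_pos: [0.6376, 0.0298, 0.1903]
eef_rot: [0.625, 0.78, 0.002, 0.0]
force: [1.3, 1.7, 4.1]
opening: 0.13
time: 43.9
tool_pos: [0.6351, 0.0403, 0.1983]
eef_rot: [0.662, 0.75, 0.002, 0.0]
force: [-1.3, -0.4, -2.3]
opening: 0.134
t 43.95 tcp [0.6351 0.0402 0.1983] q [6.618e-01 7.497e-01 1.600e-03 4.000e-04] F [ 0.5  0.8 -1.5] op 0.129 J [ 0.023  0.212  1.73   0.002  1.197 -0.102]
[-0.0798 -0.1239] [ 0.16827448 -0.08818096  0.0248447 ]
```

View pics/wrist36.png

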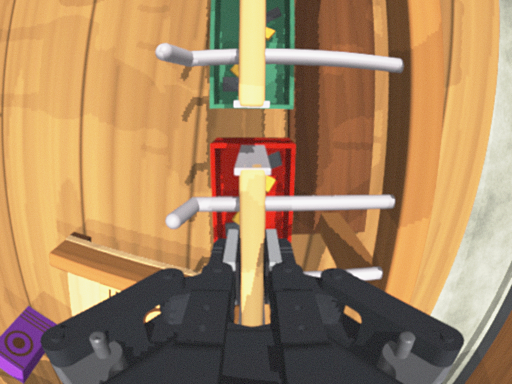

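```bash
python3 -m pendant '[{"linear":[-0.001,0,0.004],"delta_rot":[0,0,0],"jaw":1},{"linear":[-0.001,0,0.007],"delta_rot":[0,0,0],"jaw":1},{"linear":[-0.001,0,0.0085],"delta_rot":[0,0,0],"jaw":1},{"linear":[-0.001,0,0.0095],"delta_rot":[0,0,0],"jaw":1}]'; python3 -m pendant '[{"linear":[0,0,0],"delta_rot":[0,0,0],"jaw":1},{"linear":[0,0,0],"delta_rot":[0,0,0],"jaw":1},{"linear":[0,0,0],"delta_rot":[0,0,0],"jaw":1}]'
```

```text
time: 44.35
tool_pos: [0.6353, 0.0389, 0.1903]
eef_rot: [0.662, 0.75, 0.001, 0.001]
force: [-5.8, -1.3, 9.1]
opening: 0.125
time: 44.65
tool_pos: [0.6355, 0.0388, 0.1904]
eef_rot: [0.662, 0.75, 0.002, 0.001]
force: [-0.6, -0.3, 0.3]
opening: 0.124
```

Resting; release and rise, then move the arm clear toward the front of the rack.

```bash
python3 -m pendant '[{"linear":[0,0,0],"delta_rot":[0,0,0],"jaw":0.8},{"linear":[0,0,0],"delta_rot":[0,0,0],"jaw":0.7},{"linear":[0,0,0],"delta_rot":[0,0,0],"jaw":0.6},{"linear":[0,0,0],"delta_rot":[0,0,0],"jaw":0.6},{"linear":[0,0,-0.02],"delta_rot":[0,0,0],"jaw":0.6},{"linear":[0,0,-0.05],"delta_rot":[0,0,0],"jaw":0.6},{"linear":[0,0,-0.09],"delta_rot":[0,0,0],"jaw":0.6},{"linear":[0,0,-0.12],"delta_rot":[0,0,0],"jaw":0.6}]'; python3 -m pendant '[{"linear":[0,-0.05,0],"delta_rot":[0,0,0],"jaw":0.6},{"linear":[0,-0.1,0],"delta_rot":[0,0,0],"jaw":0.6},{"linear":[0,-0.14,0],"delta_rot":[0,0,0],"jaw":0.6},{"linear":[0,-0.14,0],"delta_rot":[0,0,0],"jaw":0.6}]';  python3 - <<'E'
from cad import *
for n in ['wrist','side','scene']: bars(n,'37')
st()
E
```

```text
time: 45.45
tool_pos: [0.6355, 0.0387, 0.3127]
eef_rot: [0.662, 0.75, 0.002, 0.001]
force: [0.4, -0.1, 1.0]
opening: 0.399
time: 45.85
tool_pos: [0.4921, 0.021, 0.3117]
eef_rot: [0.662, 0.75, 0.001, 0.001]
force: [0.3, 0.0, 0.4]
opening: 0.396
wrist hook 1 1346 rackframe (array([ -92.7, -126.1]), array([98.5, 50.3]), 83.8) yaw rel -0.2 z [0.1979 0.2057 0.207 ]
wrist hook 2 1495 rackframe (array([-58.1,  -1.6]), array([59.4, 98.2]), 0.2) yaw rel -0.2 z [0.1976 0.2055 0.2071]
wrist 3 few 0
side hook 1 87 rackframe (array([ -74.8, -129.1]), array([95.7, 29.2]), 90.0) yaw rel -0.5 z [0.193  0.2015 0.2047]
side hook 2 103 rackframe (array([-81.7,  -1.4]), array([16.4, 97.6]), 0.4) yaw rel 0.0 z [0.194  0.2015 0.2048]
side hook 3 132 rackframe (array([-74.2, 123.7]), array([29.5, 98.2]), 0.9) yaw rel 1.4 z [0.1932 0.2013 0.2051]
scene hook 1 150 rackframe (array([ -95.9, -128.4]), array([44.8, 97.5]), 0.4) yaw rel -0.6 z [0.1973 0.2059 0.2098]
scene hook 2 142 rackframe (array([-88.3,   1.4]), array([90.6, 69.7]), 63.2) yaw rel -2.6 z [0.196  0.2059 0.2097]
scene hook 3 128 rackframe (array([-88.9, 118.2]), array([78.1, 89.7]), 26.9) yaw rel -0.9 z [0.1956 0.2051 0.2097]
t 46.0 tcp [0.4972 0.0213 0.3126] q [0.6617 0.7497 0.0029 0.0022] F [ 1.1 -0.5 -0.1] op 0.403 J [-0.008 -0.123  1.868  0.002  1.389 -0.133]
```

View pics/wrist37.png

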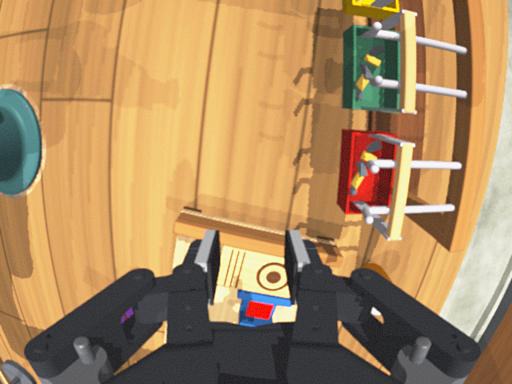

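View pics/side37.png

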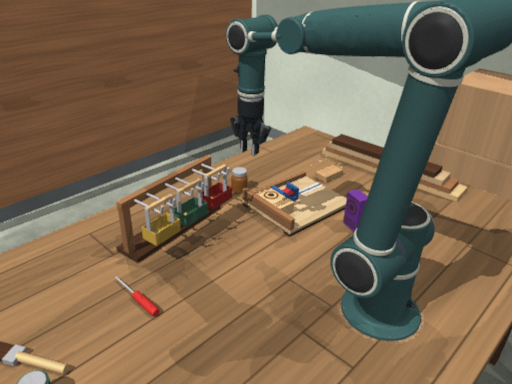

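```bash
python3 -m pendant '[{"linear":[-0.05,0,0],"delta_rot":[0,0,4],"jaw":0.6},{"linear":[-0.1,0,0],"delta_rot":[0,0,9],"jaw":0.8},{"linear":[-0.15,0,0],"delta_rot":[0,0,13.5],"jaw":1},{"linear":[-0.2,0,0],"delta_rot":[0,0,13.5],"jaw":1},{"linear":[-0.25,0,0.02],"delta_rot":[0,0,13.5],"jaw":1},{"linear":[-0.28,0,0.06],"delta_rot":[0,0,13.5],"jaw":1},{"linear":[-0.28,0,0.08],"delta_rot":[0,0,13.5],"jaw":1},{"linear":[-0.28,0,0.08],"delta_rot":[0,0,13.5],"jaw":1}]'; python3 - <<'E'
from cad import *
import j
p,W=j.jigwrist();save(p,'wrist38');I=p['image'].astype(int)
R=np.array([[.9936,-.1132],[.1132,.9936]])
J=(W[...,:2]-[.504,-.241])@R.T; z=W[...,2]
for xs in (-.04,0,.04,.07):
    m=(abs(J[...,0]-xs)<.006)&(z>.064)&(z<.078)&(I[...,2]<I[...,0]-15); y=J[m][:,1]; k=y[(y>.03)]; ks=np.sort(k); g=np.diff(ks); i=np.argsort(-g)[:2]; print(xs,ks.min().round(4),ks.max().round(4),[(ks[q].round(4),g[q].round(4)) for q in i])
m=(I[...,2]>I[...,0]+50)&(I[...,2]>I[...,1]+40)&(z>.04)&(z<.09);print('blue front',np.percentile(J[m][:,1],[98,99.5]).round(4))
for n in ['side','scene']:
    bars(n)
    q=grab_frame(n)
    for th in ['jar','driver','sander']: print(n,th,[(np.round(d['position'],3).tolist(),round(d['conf'],2)) for d in models.tip_of(q,th)][:1])
st()
E
```

```text
time: 46.8
tool_pos: [0.5311, -0.2569, 0.2269]
eef_rot: [0.746, 0.666, 0.002, -0.002]
force: [-0.4, 0.3, -0.9]
opening: 0.0
red 1509 (array([ 536.3, -224.5]), array([42.1, 40.3]), 83.9) [ 0.5366 -0.2241  0.0583]
bluetop 1961 (array([ 536.3, -223. ]), array([76. , 87.5]), 83.6) 0.07470479554392735
fence 11487 (array([ 562. , -138.6]), array([ 84.5, 349.6]), 83.6) 0.06936083043014836
blocktop 0 
-0.04 0.06 0.1499 [(np.float64(0.0626), np.float64(0.0006)), (np.float64(0.0605), np.float64(0.0006))]
0 0.0601 0.1499 [(np.float64(0.0684), np.float64(0.0009)), (np.float64(0.0633), np.float64(0.0009))]
0.04 0.061 0.1491 [(np.float64(0.0631), np.float64(0.0009)), (np.float64(0.0651), np.float64(0.0009))]
0.07 0.0454 0.1492 [(np.float64(0.0466), np.float64(0.0138)), (np.float64(0.0455), np.float64(0.0011))]
blue front [0.059  0.0593]
side hook 1 84 rackframe (array([ -77.1, -124.8]), array([29.4, 94.7]), 7.4) yaw rel 0.2 z [0.1943 0.2011 0.2047]
side hook 2 108 rackframe (array([-80.7,  -1.2]), array([97., 18.]), 89.6) yaw rel -0.2 z [0.1939 0.2013 0.2047]
side hook 3 134 rackframe (array([-73.3, 123.5]), array([31. , 98.3]), 0.8) yaw rel 1.1 z [0.1934 0.2017 0.2048]
side jar [([0.741, -0.178, -0.001], 0.65)]
side driver [([0.637, 0.033, 0.084], 0.56)]
side sander [([0.555, -0.526, -0.001], 0.73)]
scene hook 1 148 rackframe (array([ -97.7, -129.2]), array([48. , 98.5]), 0.4) yaw rel 0.1 z [0.1978 0.2057 0.2095]
scene hook 2 143 rackframe (array([-88.4,   1.9]), array([87.9, 69.8]), 62.4) yaw rel -2.5 z [0.1953 0.2055 0.2087]
scene hook 3 129 rackframe (array([-89.6, 118.6]), array([77.8, 92.6]), 27.6) yaw rel -0.5 z [0.1946 0.2053 0.2089]
scene jar [([0.743, -0.185, 0.001], 0.78)]
scene driver [([0.509, 0.449, 0.001], 0.56)]
scene sander [([0.554, -0.527, -0.001], 0.93)]
t 47.35 tcp [ 0.5329 -0.2562  0.2334] q [0.7451 0.6669 0.0033 0.0025] F [-0.1 -0.2 -0. ] op -0.004 J [-0.493  0.101  1.791  0.005  1.243 -0.384]
```

View pics/wrist38.png

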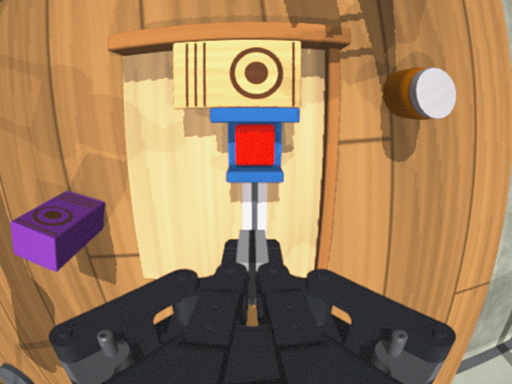

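```bash
python3 -c "
from cell import manip
print(manip.finish_job())"
```

```text
the job is handed in; nothing more can be done
None
```

The bench is ready and I handed the job in at about 47 s of the 200 s allowed.

**What I did**
- I held the red release down and slid the stop fully back; the stop then met a firm end at 13 N.
- I tipped the block over by pushing it high on its rosette side, and it lies rosette up.
- With the release held again, I slid the stop up until it pressed the block against the fence at about 14 N. I kept pushing while letting the release up, so it locked there.
- I hung the red, green and yellow caddies on hooks 1, 2 and 3.
- When I looked again after hanging the yellow caddy, red had shifted about 13 mm sideways and turned about 5°, and green had turned about 11°. I don't know the cause; it could be the expected knock or my own bump. I regripped both, lifted them a few millimetres and set them straight.

**Last checks**
- **Stop:** its front face is at jig y ≈ 59–60 mm, a value of about 0.145. The release top is at 58 mm, which is fully up and so locked.
- **Block:** it sits square, with its near side at jig y ≈ 60 mm and no visible gap at the fence.
- **Caddies:** the bars lie on both prongs with their tops at about 206 mm. They are parallel to the beam to about 1° in the wrist and side views.
- **Jar, screwdriver, cork block:** all three read within 4 mm or so of where they were first seen.

**Disagreements**
- The scene camera put the green bar at −2.5°. The wrist and side views both said about 0°.
- The side camera once reported the screwdriver at the red caddy, with low confidence. The scene camera had it in its original place.

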